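# Put a filter canister under the inspection camera and aim the camera at it

### The job

Take the orange filter canister out of the crate and stand it gently, upright, in the middle of the round inspection plate. Then swivel and tilt the inspection camera (the yellow handle behind it is made for this) so that it looks straight at the middle of the canister, and let go. Leave the other canisters standing in the crate, and the bottle and the beige meter where they are.

Things in the scene. Friction and masses are not known exactly. Their poses are not given: they have to be found in the camera images.
- canister: orange filter canister standing upright among others in the crate: body 54 mm diameter, 56 mm tall, with a black neck 36 mm diameter, 14 mm tall on top (70 mm in all), about 0.12 kg; origin at the centre of its underside, z up
- canister_mid (a point): the middle of the orange canister, on its axis, 35 mm above its underside
- canister_grey: grey filter canister, same size as the orange one; its origin is the centre of its underside. Stays in the crate
- canister_green: green filter canister, same size as the orange one; its origin is the centre of its underside. Stays in the crate
- canister_white: white filter canister, same size as the orange one; its origin is the centre of its underside. Stays in the crate
- crate: fixed open white crate, 222 x 222 mm outside, 32 mm high, walls and floor 5 mm; holds four canisters in a two by two pattern about 100 mm apart, which of them stands where varies; origin at the centre of its underside
- plate_top (a point): centre of the top face of the fixed round inspection plate (aluminium, 130 mm diameter, 10 mm high, black ring and white disc 88 mm diameter drawn on top)
- head_axis (a point): fixed point, 190 mm above the table, inside the black camera head (box 90 long x 92 wide x 60 mm high), where the vertical swivel axis and the level tilt axis cross. Its x axis is the camera's line of sight, out through the middle of the lens; y is the tilt axis; z points out of the head's top. Fixed stand below: base 150 x 150 x 12 mm; yoke 116 mm wide
- lens (a point): centre of the lens face at the front end of the aluminium and black barrel (58 mm diameter at the end), 89 mm ahead of head_axis along its x
- handle (a point): middle of the yellow handle bar behind the head: round, 12 mm diameter, 84 mm long, parallel to the tilt axis, 60 mm clear behind the head's back and held by an arm at each end; it lies 105 mm behind head_axis and 25 mm above it in the head's frame. It can be pinched from above, fingers before and behind the bar
- swivel (a joint): swivel of the camera about the vertical axis, rad, growing anticlockwise seen from above, range -1.5 to 1.5; stiff with friction, it stays where it is left
- head (a joint): tilt of the camera, rad: 0 = line of sight level, growing as the lens points down (and the handle rises), range -0.2 to 1.0; stiff with friction, it stays where it is left
- bottle: closed clear bottle with blue cap, 64 mm diameter, 130 mm tall, a bystander; origin at the centre of its underside
- meter: beige hand-held meter lying flat, 70 x 120 x 36 mm, a bystander; origin at the centre of its underside
Things that resemble listed ones, but are neither listed nor needed, are in the scene too. Leave any pink or purple look-alike of the canister_white alone.

How it is judged:
By the outcome, as a careful person would: the job done as asked, in the order asked, and still so for the second after the job is handed in, with the robot touching nothing.
It also fails if it takes over 58 s, if anything falls off the work surface, if the arm or the gripper's body presses on something with over 40 N, if the wrist force passes 120 N, or if a joint passes its speed limit or range.

### The arm

A 6-joint arm with a two-finger parallel gripper is mounted at the origin on the work surface. World frame = base frame: x ahead of the robot, y to its left, z up, the work surface at z = 0. Lengths are in m, angles in degrees, forces in N, time in s.
With the tool pointing down it reaches from about 0.35 to 0.925 m from the base axis. Payload 6.4 kg.
Tool frame: the origin (TCP) lies on the mounting face of the last link; the fingertips stand 199 mm ahead of it and the grasp point (between the pads) lies 180 mm ahead of it; z points along the fingers, y is the line along which they close (so a half turn about z gives the same grasp; the last joint's range is limited). The gripper opens to 94 mm and grips with 3 to 60 N. Pads are 16 mm wide; open, the fingers measure 119 mm over their backs; the gripper's body (75 mm by 177 mm) begins 78 mm behind the grasp point.
Start: joints at [-78.73, 14.043, 89.255, -0, 76.702, -9.975], TCP at [0.236, -0.606, 0.405] pointing down, gripper open.
Joint ranges: [-179.41, 179.41], [-58.25, 129.5], [7.25, 145.43], [-54.29, 234.29], [11.92, 165.04], [-157.13, 157.13]. Speed limits (degrees/s): [147.25, 147.25, 180, 180, 180, 180].

### API

Orientations are given as [roll, pitch, yaw] about the fixed x, y, z axes, in that order (R = Rz(yaw) Ry(pitch) Rx(roll)).
In Python, from rig import read_state, camera, job_done gives the robot as it stands.
- The arm moves only by the tool jog_arm, never from a script. Its argument "commands" is a list of rows, each an object of numbers: "x", "y", "z": the shift along the world's x, y, z scaled (see below); "wx", "wy", "wz": the turn, a rotation vector about the world's x, y, z scaled (see below); "jaw": the opening, from -1 (shut) to 1 (fully open). In form: [{"x": .., "y": .., "z": .., "wx": .., "wy": .., "wz": .., "jaw": ..}, ...]. A call has exactly 10 rows; each row is the pose to reach, as a shift and turn from the pose commanded when the call began; what a row does not reach only later rows make up. The controller multiplies each number of a shift by 25 cm and each number of a turn by 1.5 rad. A row lasts 1/8 s, in which the tool goes at most 62.5 mm and 10.7 degrees, less where a joint would pass 70% of its speed; a pose out of reach is approached as far as the arm can. A call with a number of a shift or a turn outside -1 to 1 is refused whole. A call with a gripper value outside its range is refused whole. The fingers move at their own pace and stop on an object; "squeeze" is the grip in N (left out, the last holds). Time passes only in rows, so rows that repeat a pose let the fingers close, or fill a call up. It gives the time, the measured TCP pose, the force, the opening and the grip force at its end, in the units of the state.
- read_state(): the state, without advancing time (a new reading comes with each control period).
- camera(name): name is "side" or "top" or "wrist"; returns a dict with "pixels" (480x640x3 uint8, red, green, blue), "camera_matrix" (3x3 intrinsics, pixels), "R" (3x3) and "t" (3): a world point X has camera coordinates R X + t; the wrist camera has in their place "mount" (4x4, takes a point from camera to tool coordinates, whose origin is the TCP and whose axes are the flange's). Camera axes: x right, y down, z forward; pixel columns grow to the right and rows downward; lengths in m; the calibration is good to about 2 mm. The wrist camera is an equidistant fisheye: a pixel r from the principal point sees the ray r / f radians off the axis. A picture is of the moment at which its call begins: read the wrist's pose just before it. There is no depth.
- job_done(): hands the job in; it is judged then, once.
The state is a dict: "time": time; "qpos": joint angles; "qvel": joint speeds; "tau": joint torques, N m; "eef_pos": TCP position; "eef_rot": TCP orientation; "wrist_force": force on the tool from outside, world axes, zero at the start; "wrist_torque": the same for the moment, N m; "gripper_width": finger opening in m; "grip_force": force on a finger pad.
Only numpy, scipy, OpenCV 4.12 (cv2) and the standard library are available. Lean on these libraries where they do the work, as an engineer would, in place of code of your own. Each camera call takes 0.05 s, during which the arm holds its last target. There are 200 camera calls.

## Working session

There is one attempt and no reset: what is moved stays moved. The work goes in short steps, Python scripts to look and compute and a tool call to move; the robot and the scene stay as the last step left them, time stands still between calls to the robot, and variables do not carry over. Pictures are saved under pics/ and viewed, at most 10 in all, crops included, and the job is handed in when it is done.

Besides the shell and the picture viewer there is one more tool, called as a command line: name --argument value ..., lists and objects as JSON in quotes. jog_arm: Moves the arm, as the interface text tells. Shifts and turns lie within -1 to 1; 1 stands for 25 cm of shift or 1.5 rad of turn. Its arguments: {"type":"object","properties":{"commands":{"type":"array","items":{"type":"object","properties":{"x":{"type":"number"},"y":{"type":"number"},"z":{"type":"number"},"wx":{"type":"number"},"wy":{"type":"number"},"wz":{"type":"number"},"jaw":{"type":"number"}}}},"squeeze":{"type":"number"}},"required":["commands"]}

```bash
mkdir -p pics; ls; cat > h.py <<'E'
import numpy as np, cv2
from rig import read_state, camera
def save(n,c): cv2.imwrite(f'pics/{n}.png', c['pixels'][:,:,::-1])
def ray(c,u,v):
    K=c['camera_matrix']; d=np.linalg.solve(K,[u,v,1.]); R=np.array(c['R'])
    return -R.T@np.array(c['t']), R.T@(d/np.linalg.norm(d))
def onz(c,u,v,z):
    o,d=ray(c,u,v); return o+d*(z-o[2])/d[2]
def cross(rs):
    A=0;b=0
    for o,d in rs:
        P=np.eye(3)-np.outer(d,d); A=A+P; b=b+P@o
    x=np.linalg.solve(A,b); return x,[np.linalg.norm((np.eye(3)-np.outer(d,d))@(x-o)) for o,d in rs]
def proj(c,X):
    p=np.array(c['R'])@np.array(X)+np.array(c['t']); q=c['camera_matrix']@p; return q[:2]/q[2]
E
python3 - <<'E'
from h import *
import pickle
cs={}
for n in('side','top'):
    c=camera(n); save(n,c); cs[n]=c; print(n,-np.array(c['R']).T@c['t'],c['camera_matrix'][0,0],np.array(c['R'])[2])
pickle.dump(cs,open('c0.pkl','wb'))
s=read_state(); print(s)
E
```

```text
pics
side [-0.09962466  0.71227657  0.77255824] 482.92654457317076 [ 0.53329568 -0.64592684 -0.54623642]
top [0.38922674 0.01181272 1.48400454] 620.8366755343033 [ 0.08375063 -0.02573556 -0.99615436]
{'time': 0.1, 'qpos': array([-7.87296431e+01,  1.40771064e+01,  8.93177712e+01, -1.52943697e-03,
        7.67019697e+01, -9.97569064e+00]), 'qvel': array([-0.07863666, -0.04330135, -0.17728815,  0.02318884, -0.08127552,
        0.00406844]), 'tau': array([-9.04192893e-04, -4.16914558e+01, -3.15526307e+01,  6.86424645e-02,
        3.10083304e-02, -5.36313121e-05]), 'eef_pos': array([ 0.23549975, -0.60561394,  0.40369034]), 'eef_rot': array([-1.79904359e+02, -1.53115516e-02,  2.12463878e+01]), 'wrist_force': array([-0.19795887,  0.54643408, -0.85359288]), 'wrist_torque': array([-0.04794749,  0.00120619, -0.01941995]), 'grip_force': 0.0, 'gripper_width': 0.094176372279402}
```

View pics/side.png

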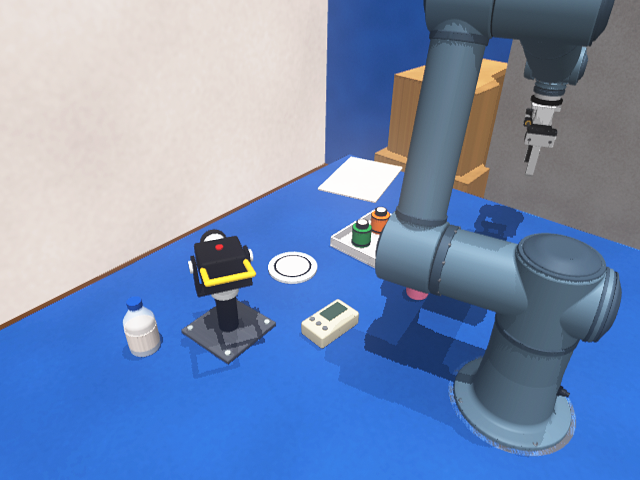

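View pics/top.png

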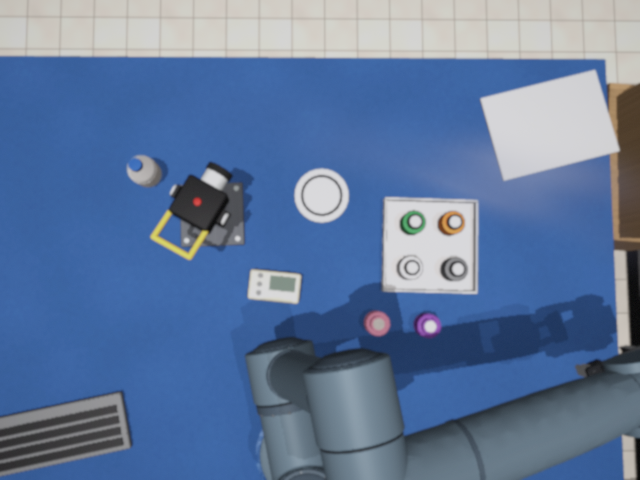

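```bash
python3 - <<'E'
from h import *
import pickle
cs=pickle.load(open('c0.pkl','rb'))
def crop(n,u0,v0,u1,v1,w,h): return cv2.resize(cs[n]['pixels'][v0:v1,u0:u1,::-1],(w,h),interpolation=cv2.INTER_CUBIC)
a=crop('top',377,190,487,300,400,300*4//3-100) ; b=crop('side',320,190,450,310,400,300)
c=crop('top',120,140,270,265,400,300); d=crop('side',170,215,330,335,400,300)
cv2.imwrite('pics/crops.png',np.vstack([np.hstack([a,b]),np.hstack([c,d])]))
hs={n:cv2.cvtColor(cs[n]['pixels'],cv2.COLOR_RGB2HSV) for n in cs}
def comps(n,lo,hi,amin=15):
    m=cv2.inRange(hs[n],lo,hi); k,l,st,ce=cv2.connectedComponentsWithStats(m)
    for i in range(1,k):
        if st[i,4]>=amin: print(n,st[i],ce[i].round(1))
for n in cs:
    print('orange');comps(n,(8,150,90),(18,255,255))
    print('yellow');comps(n,(22,150,90),(35,255,255))
    print('red');comps(n,(0,200,120),(4,255,255),4)
    print('white');comps(n,(0,0,200),(180,60,255),60)
E
```

```text
orange
side [372 211  18   8  56] [380.  215.6]
side [372 219  15  13 130] [377.8 224.7]
side [  0 304  45  25 144] [ 20.3 316.5]
yellow
side [200 259  56  28 507] [227.7 275.7]
red
white
side [    0     0   328   325 79477] [144.4 125.8]
side [ 318  157   84   45 2273] [361.  178.6]
side [358 209  17  16  71] [364.1 218.3]
side [331 221  48  38 427] [358.4 241.8]
side [204 234  19   7  83] [213.1 236.9]
side [ 268  252   49   32 1072] [292.2 267.1]
side [302 299  56  41 830] [329.2 320.6]
side [123 307  31  45 937] [137.5 328.1]
orange
top [439 213  23  21 163] [446.  224.3]
yellow
red
white
top [ 37   0  22  15 273] [49.3  7. ]
top [ 63   0  30  16 443] [77.6  7.1]
top [ 96   0  30  16 479] [110.5   7.5]
top [129   0  31  17 487] [143.7   7.6]
top [162   0  31  17 512] [177.2   7.8]
top [195   0  31  17 512] [209.6   8. ]
top [227   0  31  18 521] [242.6   8.2]
top [260   0  31  18 554] [275.1   8.4]
top [293   0  31  18 546] [308.2   8.3]
top [325   0  31  18 544] [340.4   8.5]
top [358   0  31  19 559] [373.1   8.5]
top [390   0  31  19 572] [405.4   8.9]
top [423   0  30  19 552
[... 973 characters left out ...]
3.6  52.7]
top [489  52  30   6 152] [504.6  54.4]
top [521  53  30   5 130] [535.6  54.7]
top [553  53  30   5 125] [567.1  54.7]
top [586  53  30  29 320] [606.7  63.9]
top [618  54  22  28 598] [628.7  67.4]
top [ 482   71  136  108 9825] [549.2 124.5]
top [295 169  53  53 753] [321.  195.2]
top [204 171  19  15 184] [212.8 178. ]
top [304 178  35  35 962] [321.1 194.9]
top [ 385  201   87   89 5209] [426.1 245.7]
top [411 217  10   9  70] [415.1 221. ]
top [451 217   9   9  70] [454.9 221.2]
top [408 263  10   9  70] [412.1 267. ]
top [453 264  10  10  75] [457.7 268.5]
top [249 271  51  31 807] [270.9 287.7]
top [425 321  11  11  98] [430.1 326.1]
top [620 324   7  20 116] [622.8 334.7]
```

View pics/crops.png

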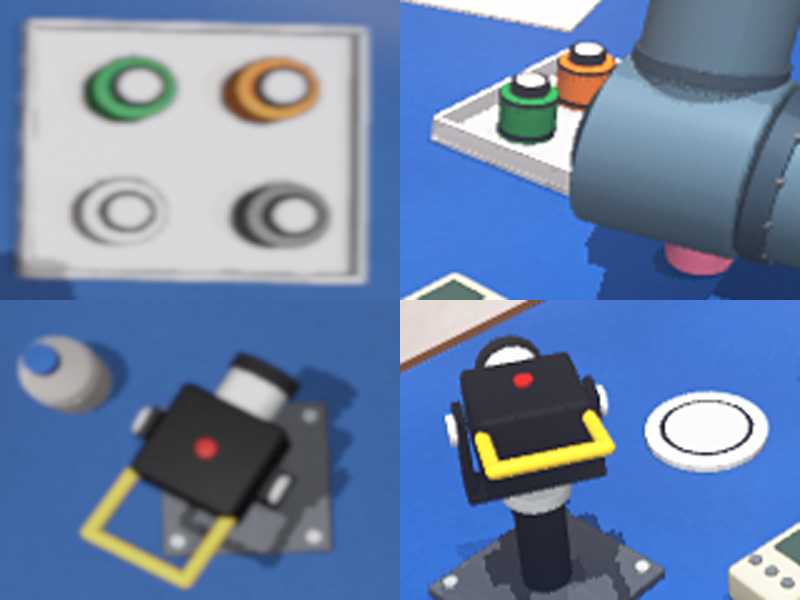

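```bash
python3 - <<'E'
from h import *
import pickle
cs=pickle.load(open('c0.pkl','rb'))
hs={n:cv2.cvtColor(cs[n]['pixels'],cv2.COLOR_RGB2HSV) for n in cs}
T,S=cs['top'],cs['side']
def mask(n,lo,hi,box):
    m=cv2.inRange(hs[n],lo,hi); z=np.zeros_like(m); u0,v0,u1,v1=box; z[v0:v1,u0:u1]=m[v0:v1,u0:u1]; return z
def big(m):
    k,l,st,ce=cv2.connectedComponentsWithStats(m); i=1+np.argmax(st[1:,4]); return (l==i).astype(np.uint8),st[i],ce[i]
# yellow corners
ym={n:big(mask(n,(20,100,90),(36,255,255),b))[0] for n,b in(('top',(140,200,230,270)),('side',(190,250,265,295)))}
for n in ym:
    c=max(cv2.findContours(ym[n],0,2)[0],key=cv2.contourArea)
    print(n,'yellow',cv2.approxPolyDP(c,2,True)[:,0].tolist())
for n,b in(('top',(180,190,215,215)),('side',(205,235,230,255))):
    m=mask(n,(0,120,90),(8,255,255),b)|mask(n,(172,120,90),(180,255,255),b)
    print(n,'red',big(m)[1:])
def white(n,b):
    m=mask(n,(0,0,190),(180,90,255),b); m_,s,c=big(m); return s,c
print('neck',white('top',(446,212,466,230)),white('side',(373,203,390,216)))
# plate: dark ring
for n,b in(('top',(290,165,352,225)),('side',(265,250,320,285))):
    g=mask(n,(0,0,0),(180,255,130),b); 
    c=max(cv2.findContours(g,0,1)[0],key=cv2.contourArea); print(n,'ring',cv2.fitEllipse(c))
    # inner white
    inv=mask(n,(0,0,150),(180,90,255),b); k,l,st,ce=cv2.connectedComponentsWithStats(inv)
    print([ (st[i,4],ce[i].round(1).tolist()) for i in range(1,k) if st[i,4]>100])
E
```

```text
top yellow [[169, 210], [151, 236], [190, 258], [208, 231], [202, 230], [191, 250], [186, 253], [157, 236], [171, 213]]
side yellow [[255, 272], [247, 259], [243, 260], [246, 272], [213, 279], [208, 277], [205, 268], [200, 268], [205, 286], [251, 277]]
top red (array([193, 197,   9,  10,  69], dtype=int32), array([196.97101449, 201.13043478]))
side red (array([215, 244,   9,   7,  46], dtype=int32), array([218.69565217, 246.80434783]))
neck (array([450, 217,  10,  10,  83], dtype=int32), array([454.65060241, 221.34939759])) (array([377, 207,   9,   5,  38], dtype=int32), array([380.71052632, 209.05263158]))Traceback (most recent call last):
  File "<stdin>", line 24, in <module>
cv2.error: OpenCV(4.12.0) /io/opencv/modules/imgproc/src/shapedescr.cpp:361: error: (-201:Incorrect size of input array) There should be at least 5 points to fit the ellipse in function 'fitEllipseNoDirect'
```

```bash
python3 - <<'E'
from h import *
import pickle
cs=pickle.load(open('c0.pkl','rb'))
T,S=cs['top'],cs['side']
def tri(a,b,nm):
    x,e=cross([ray(T,*a),ray(S,*b)]); print(nm,x.round(4),np.round(e,4)); return x
n=tri((454.65,221.35),(380.7,209.05),'necktop'); print(onz(T,454.65,221.35,.075))
r=tri((196.97,201.13),(218.7,246.8),'red')
b=tri((171,245.8),(228.7,278.6),'bar')
# plate: white disc inside ring: hue mask, ellipse of whole plate contour at top
g=cv2.cvtColor(S['pixels'],cv2.COLOR_RGB2HSV)
for c,box in((T,(290,165,352,225)),(S,(262,246,322,288))):
    h=cv2.cvtColor(c['pixels'],cv2.COLOR_RGB2HSV); u0,v0,u1,v1=box
    V=h[v0:v1,u0:u1]
    w=cv2.inRange(V,(0,0,150),(180,80,255)); k,l,st,ce=cv2.connectedComponentsWithStats(w)
    print([(st[i].tolist(),(ce[i]+[u0,v0]).round(1).tolist()) for i in range(1,k) if st[i,4]>60])
d=r-b; h=np.hypot(d[0],d[1]); yaw=np.arctan2(d[1],d[0]); 
tilt=np.arctan2(5,105)-np.arctan2(d[2],h); print('len',np.linalg.norm(d),np.degrees([yaw,tilt]))
up=np.array([np.sin(tilt)*np.cos(yaw),np.sin(tilt)*np.sin(yaw),np.cos(tilt)])
print('axis',r-.03*up)
for X in ((456,190,0),):pass
for uv in((321.1,194.9),):print('plate',onz(T,*uv,.01))
p=onz(T,321.1,194.9,.01); print('plate in side',proj(S,p))
E
```

```text
necktop [ 0.5322 -0.3396  0.0843] [0.0011 0.0011]
[ 0.53405989 -0.34126801  0.075     ]
red [0.5598 0.2217 0.2288] [0.0006 0.0006]
bar [0.47   0.2741 0.2248] [0.0002 0.0002]
[([4, 3, 56, 55, 2260], [321.1, 195.2])]
[([6, 5, 49, 33, 1164], [292.2, 267.3])]
len 0.10405900795980479 [-30.2270117    0.56491512]
axis [0.5595547  0.22189524 0.19875338]
plate [ 0.60490497 -0.03705733  0.01      ]
plate in side [291.23689832 267.41799286]
```

jog_arm --commands '[{"x": 0.08,"y": 0.08},{"x": 0.2,"y": 0.2},{"x": 0.35,"y": 0.35},{"x": 0.5,"y": 0.5},{"x": 0.65,"y": 0.65},{"x": 0.8,"y": 0.8},{"x": 0.92,"y": 0.92},{"x": 1.0,"y": 1.0},{"x": 1.0,"y": 1.0},{"x": 1.0,"y": 1.0}]'

```text
validation failed for argument at $.co...
```

```bash
cat >> h.py <<'E'
from scipy.spatial.transform import Rotation as Ro
def wcam():
    s=read_state(); c=camera('wrist'); M=np.array(c['mount']); Rt=Ro.from_euler('xyz',s['eef_rot'],degrees=True).as_matrix()
    c['Rwc']=Rt@M[:3,:3]; c['o']=Rt@M[:3,3]+s['eef_pos']; return c
def wray(c,u,v):
    K=c['camera_matrix']; d=np.array([u-K[0,2],v-K[1,2]])/K[0,0]; r=np.hypot(*d); k=np.sin(r)/r if r>1e-9 else 1
    return c['o'], c['Rwc']@np.array([d[0]*k,d[1]*k,np.cos(r)])
def wproj(c,X):
    p=c['Rwc'].T@(np.array(X)-c['o']); th=np.arctan2(np.hypot(*p[:2]),p[2]); K=c['camera_matrix']
    return K[:2,2]+K[0,0]*th*p[:2]/np.hypot(*p[:2])
def wonz(c,u,v,z):
    o,d=wray(c,u,v); return o+d*(z-o[2])/d[2]
E
python3 - <<'E'
from h import *
import pickle
c=wcam(); save('w1',c); pickle.dump(c,open('w1.pkl','wb')); print(c['mount'],c['camera_matrix'],c['o']); s=read_state(); print(s['eef_pos'],s['eef_rot'],s['qpos'])
for X in((.533,-.34,.075),(.605,-.037,.01),(.56,.222,.22)): print(wproj(c,X))
E
```

```text
[[-5.84916386e-04 -9.60215948e-01 -2.79257930e-01  8.18142293e-02]
 [ 9.99998269e-01 -1.05496375e-03  1.53291133e-03  3.30704277e-04]
 [-1.76653290e-03 -2.79256550e-01  9.60214902e-01  1.98153774e-02]
 [ 0.00000000e+00  0.00000000e+00  0.00000000e+00  1.00000000e+00]] [[371.64829954   0.         320.36583416]
 [  0.         371.64829954 234.60364322]
 [  0.           0.           1.        ]] [ 0.31186591 -0.57624163  0.38389631]
[ 0.23550858 -0.60566564  0.40380343] [-1.79916684e+02 -1.51163024e-02  2.12466883e+01] [-7.87300173e+01  1.40762417e+01  8.93067546e+01  4.65912899e-04
  7.67016786e+01 -9.97682412e+00]
[ 178.30662199 -136.34802162]
[  50.48703164 -142.3771425 ]
[-124.05750721 -135.67038128]
```

View pics/w1.png

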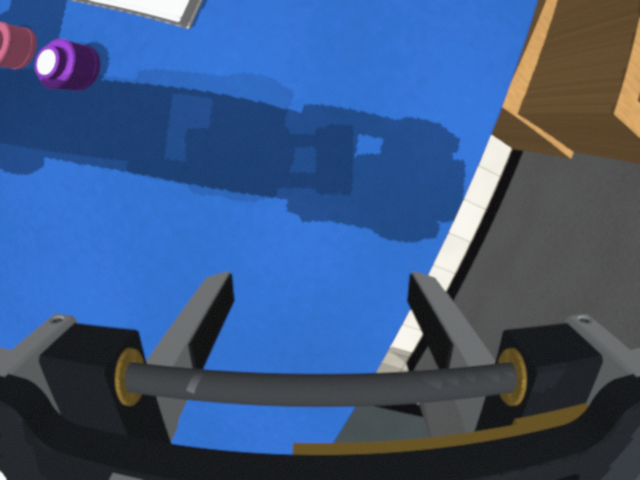

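The wrist view is still from the start pose: purple look-alike at (66,62) and crate corner at (190,25). The call was refused, so I'll give all keys.

jog_arm --commands '[{"x": 0.08,"y": 0.08,"z": 0,"wx": 0,"wy": 0,"wz": 0,"jaw": 0.55},{"x": 0.2,"y": 0.2,"z": 0,"wx": 0,"wy": 0,"wz": 0,"jaw": 0.55},{"x": 0.35,"y": 0.35,"z": 0,"wx": 0,"wy": 0,"wz": 0,"jaw": 0.55},{"x": 0.5,"y": 0.5,"z": 0,"wx": 0,"wy": 0,"wz": 0,"jaw": 0.55},{"x": 0.65,"y": 0.65,"z": 0,"wx": 0,"wy": 0,"wz": 0,"jaw": 0.55},{"x": 0.8,"y": 0.8,"z": 0,"wx": 0,"wy": 0,"wz": 0,"jaw": 0.55},{"x": 0.92,"y": 0.92,"z": 0,"wx": 0,"wy": 0,"wz": 0,"jaw": 0.55},{"x": 1.0,"y": 1.0,"z": 0,"wx": 0,"wy": 0,"wz": 0,"jaw": 0.55},{"x": 1.0,"y": 1.0,"z": 0,"wx": 0,"wy": 0,"wz": 0,"jaw": 0.55},{"x": 1.0,"y": 1.0,"z": 0,"wx": 0,"wy": 0,"wz": 0,"jaw": 0.55}]' --squeeze 15

```text
time: 1.4
eef_pos: [0.4851, -0.3563, 0.4044]
eef_rot: [-180.0, 0.0, 21.2]
wrist_force: [0.2, -0.1, 0.6]
gripper_width: 0.0729
grip_force: 0.0
```

```bash
python3 - <<'E'
from h import *
import pickle
c=wcam(); save('w2',c); pickle.dump(c,open('w2.pkl','wb')); print(c['o'],read_state()['qpos'])
for X in((.533,-.34,.075),(.605,-.037,.01),(.56,.222,.22)): print(wproj(c,X))
E
```

```text
[ 0.5615021  -0.3269499   0.38454994] [-4.71052980e+01  7.70766136e+00  9.65442882e+01 -1.57517099e-02
  7.57635962e+01  2.17147442e+01]
[322.0327435  166.67994133]
[95.63626819 19.53905444]
[-149.80672544   19.09364149]
```

View pics/w2.png

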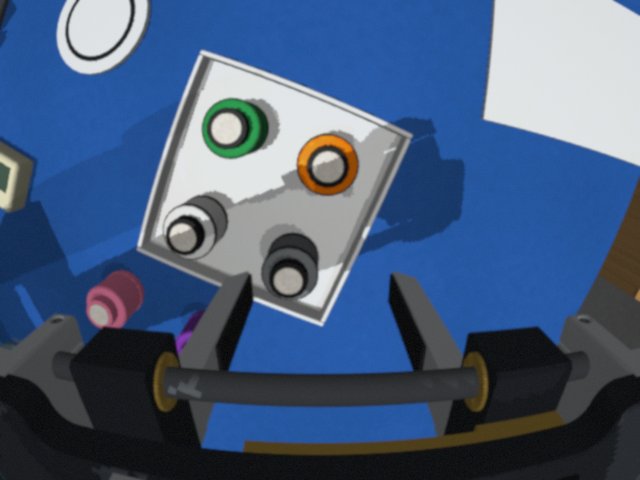

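```bash
cat >> h.py <<'E'
def disc(c,box,lo=(0,0,140),hi=(180,70,255)):
    u0,v0,u1,v1=box; h=cv2.cvtColor(c['pixels'],cv2.COLOR_RGB2HSV)[v0:v1,u0:u1]; m=cv2.inRange(h,lo,hi)
    k,l,st,ce=cv2.connectedComponentsWithStats(m); i=1+np.argmax(st[1:,4]); q=(l==i).astype(np.uint8)
    p=max(cv2.findContours(q,0,1)[0],key=len); e=cv2.fitEllipse(p); return ce[i]+[u0,v0],np.array(e[0])+[u0,v0],np.round(e[1],1)
E
python3 - <<'E'
from h import *
import pickle
c=pickle.load(open('w2.pkl','rb')); cs=pickle.load(open('c0.pkl','rb'));T,S=cs['top'],cs['side']
n=disc(c,(308,145,350,185)); print(n)
p=disc(c,(65,0,138,60)); print('plate',p)   # cut at image border -> ring fit
o=disc(c,(290,125,365,200),(8,120,80),(20,255,255)); print('orange',o)
a=n[1]; A=[wray(c,*a)]
for nm,l in(('w+T',A+[ray(T,454.65,221.35)]),('w+S',A+[ray(S,380.7,209.05)]),('all',A+[ray(T,454.65,221.35),ray(S,380.7,209.05)])): print(nm,cross(l))
print('neck@75',wonz(c,*a,.075),'body@61',wonz(c,*o[1],.061),onz(T,454.65,221.35,.075),onz(S,380.7,209.05,.075))
# crate corners at z=.032, view coordinates
for uv in((203,52),(411,134),(322,324),(139,247)): print('crate w',wonz(c,*uv,.032))
for uv in((384,198),(478,200),(478,293),(383,292)): print('crate T',onz(T,*uv,.032))
E
```

```text
(array([326.38430584, 163.19315895]), array([326.52006531, 164.13032913]), array([25.5, 26.6]))
plate (array([97.83350933, 24.91728265]), array([97.89907455, 24.65153694]), array([53.4, 68.1]))
orange (array([326.72382199, 162.73232984]), array([327.21335602, 164.38152313]), array([59.1, 59.5]))
w+T (array([ 0.5353064 , -0.34343325,  0.0653698 ]), [np.float64(0.000355178060533251), np.float64(0.0003551780605332764)])
w+S (array([ 0.5353123 , -0.34342769,  0.08133198]), [np.float64(0.0018656174484904754), np.float64(0.0018656174484904368)])
all (array([ 0.53442999, -0.3417555 ,  0.08161446]), [np.float64(0.0025279044776419864), np.float64(0.002305516693689617), np.float64(0.0021465435252634208)])
neck@75 [ 0.53635158 -0.34270187  0.075     ] body@61 [ 0.53522764 -0.34405624  0.061     ] [ 0.53405989 -0.34126801  0.075     ] [ 0.53973985 -0.35442156  0.075     ]
crate w [ 0.59573392 -0.19319046  0.032     ]
crate w [ 0.5905755  -0.40916474  0.032     ]
crate w [ 0.37235709 -0.40276298  0.032     ]
crate w [ 0.38175585 -0.18601605  0.032     ]
crate T [ 0.59423915 -0.18516684  0.032     ]
crate T [ 0.58934819 -0.40897884  0.032     ]
crate T [ 0.36957273 -0.40326594  0.032     ]
crate T [ 0.37287471 -0.1799081   0.032     ]
```

The wrist view shows green (231,128), orange (328,164), white (187,236) and grey (290,280) in the crate. Pink (113,298) and purple (195,325) stand outside it. The orange one in the far right spot is the only orange canister, so it is the target. Next I'll move above it and measure from this second place.

jog_arm --commands '[{"x": 0.05,"y": 0.01,"z": -0.05,"wx": 0,"wy": 0,"wz": 0,"jaw": 0.55},{"x": 0.1,"y": 0.03,"z": -0.15,"wx": 0,"wy": 0,"wz": 0,"jaw": 0.55},{"x": 0.15,"y": 0.04,"z": -0.25,"wx": 0,"wy": 0,"wz": 0,"jaw": 0.55},{"x": 0.2,"y": 0.05,"z": -0.34,"wx": 0,"wy": 0,"wz": 0,"jaw": 0.55},{"x": 0.2,"y": 0.05,"z": -0.4,"wx": 0,"wy": 0,"wz": 0,"jaw": 0.55},{"x": 0.2,"y": 0.05,"z": -0.4,"wx": 0,"wy": 0,"wz": 0,"jaw": 0.55},{"x": 0.2,"y": 0.05,"z": -0.4,"wx": 0,"wy": 0,"wz": 0,"jaw": 0.55},{"x": 0.2,"y": 0.05,"z": -0.4,"wx": 0,"wy": 0,"wz": 0,"jaw": 0.55},{"x": 0.2,"y": 0.05,"z": -0.4,"wx": 0,"wy": 0,"wz": 0,"jaw": 0.55},{"x": 0.2,"y": 0.05,"z": -0.4,"wx": 0,"wy": 0,"wz": 0,"jaw": 0.55}]'

```text
time: 2.7
eef_pos: [0.5355, -0.3434, 0.3051]
eef_rot: [180.0, -0.0, 21.2]
wrist_force: [0.0, -0.9, -0.2]
gripper_width: 0.0726
grip_force: 0.0
```

```bash
python3 - <<'E'
from h import *
import pickle
c=wcam(); save('w3',c); pickle.dump(c,open('w3.pkl','wb')); w2=pickle.load(open('w2.pkl','rb'))
q=wproj(c,(.5355,-.343,.075)); print(q); u,v=q.astype(int)
n=disc(c,(u-25,v-28,u+25,v+28)); o=disc(c,(u-60,v-60,u+60,v+60),(8,120,80),(20,255,255)); print(n,o,wonz(c,*n[1],.075),wonz(c,*o[1],.061))
print(cross([wray(c,*n[1]),wray(w2,326.52,164.13)]),cross([wray(c,*o[1]),wray(w2,327.2,164.4)]))
s=read_state();print(s['eef_pos'])
# finger-gap midpoint direction
print(wproj(c,s['eef_pos']+np.array([0,0,-.18])))
E
```

```text
[318.42103754 267.25963619]
(array([319.51574468, 269.71574468]), array([319.45761299, 269.67252159]), array([36.8, 39.1])) (array([319.71026418, 251.33737549]), array([319.61987686, 258.5857811 ]), array([76., 81.])) [ 0.5342577  -0.34415472  0.075     ] [ 0.5362614  -0.34349177  0.061     ]
(array([ 0.53711826, -0.34264787,  0.08304445]), [np.float64(0.0003728850998617389), np.float64(0.0003728850998616764)]) (array([ 0.53482046, -0.34417343,  0.0566329 ]), [np.float64(0.00011357328825144866), np.float64(0.00011357328825145252)])
[ 0.53554897 -0.34334516  0.3049554 ]
[318.86826393 304.83132699]
```

View pics/w3.png

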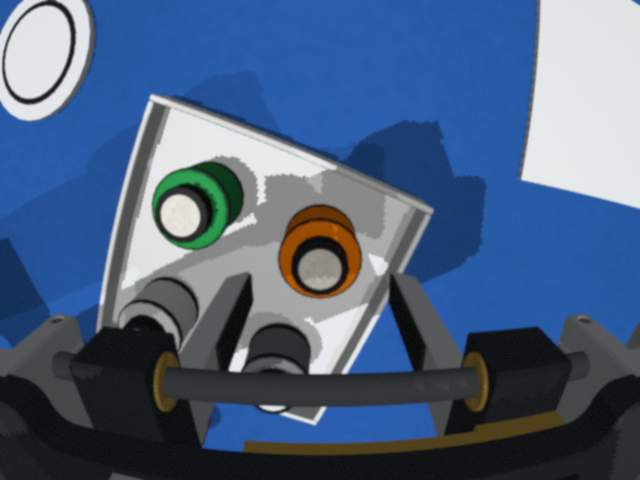

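Orange at (320,255) sits centred between the fingers. Its heights (rim 0.057, neck 0.083, mean close to the expected 0.061 and 0.075) are consistent. Descending to grasp it.

jog_arm --commands '[{"x": 0,"y": 0,"z": -0.06,"wx": 0,"wy": 0,"wz": 0,"jaw": 0.55},{"x": 0,"y": 0,"z": -0.14,"wx": 0,"wy": 0,"wz": 0,"jaw": 0.55},{"x": 0,"y": 0,"z": -0.22,"wx": 0,"wy": 0,"wz": 0,"jaw": 0.55},{"x": 0,"y": 0,"z": -0.28,"wx": 0,"wy": 0,"wz": 0,"jaw": 0.55},{"x": 0,"y": 0,"z": -0.32,"wx": 0,"wy": 0,"wz": 0,"jaw": 0.55},{"x": 0,"y": 0,"z": -0.32,"wx": 0,"wy": 0,"wz": 0,"jaw": 0.55},{"x": 0,"y": 0,"z": -0.32,"wx": 0,"wy": 0,"wz": 0,"jaw": 0.3},{"x": 0,"y": 0,"z": -0.32,"wx": 0,"wy": 0,"wz": 0,"jaw": 0.0},{"x": 0,"y": 0,"z": -0.32,"wx": 0,"wy": 0,"wz": 0,"jaw": 0.0},{"x": 0,"y": 0,"z": -0.32,"wx": 0,"wy": 0,"wz": 0,"jaw": 0.0}]' --squeeze 15

```text
time: 4.0
eef_pos: [0.5358, -0.3435, 0.2255]
eef_rot: [179.9, -0.0, 21.2]
wrist_force: [-0.4, 0.5, 3.2]
gripper_width: 0.0538
grip_force: 15.0
```

jog_arm --commands '[{"x": 0,"y": 0,"z": 0.08,"wx": 0,"wy": 0,"wz": 0,"jaw": 0},{"x": 0,"y": 0,"z": 0.2,"wx": 0,"wy": 0,"wz": 0,"jaw": 0},{"x": 0,"y": 0,"z": 0.34,"wx": 0,"wy": 0,"wz": 0,"jaw": 0},{"x": 0,"y": 0,"z": 0.45,"wx": 0,"wy": 0,"wz": 0,"jaw": 0},{"x": -0.03,"y": 0.15,"z": 0.5,"wx": 0,"wy": 0,"wz": 0,"jaw": 0},{"x": -0.07,"y": 0.35,"z": 0.5,"wx": 0,"wy": 0,"wz": 0,"jaw": 0},{"x": -0.11,"y": 0.55,"z": 0.5,"wx": 0,"wy": 0,"wz": 0,"jaw": 0},{"x": -0.15,"y": 0.75,"z": 0.5,"wx": 0,"wy": 0,"wz": 0,"jaw": 0},{"x": -0.19,"y": 0.92,"z": 0.5,"wx": 0,"wy": 0,"wz": 0,"jaw": 0},{"x": -0.2,"y": 1.0,"z": 0.5,"wx": 0,"wy": 0,"wz": 0,"jaw": 0}]'

```text
time: 5.25
eef_pos: [0.4849, -0.0916, 0.3502]
eef_rot: [180.0, -0.0, 21.3]
wrist_force: [-0.2, 0.0, -1.7]
gripper_width: 0.0543
grip_force: 15.0
```

jog_arm --commands '[{"x": 0,"y": 0,"z": 0,"wx": 0,"wy": 0,"wz": 0,"jaw": 0},{"x": 0,"y": 0,"z": 0,"wx": 0,"wy": 0,"wz": 0,"jaw": 0},{"x": 0,"y": 0,"z": 0,"wx": 0,"wy": 0,"wz": 0,"jaw": 0},{"x": 0,"y": 0,"z": 0,"wx": 0,"wy": 0,"wz": 0,"jaw": 0},{"x": 0,"y": 0,"z": 0,"wx": 0,"wy": 0,"wz": 0,"jaw": 0},{"x": 0,"y": 0,"z": 0,"wx": 0,"wy": 0,"wz": 0,"jaw": 0},{"x": 0,"y": 0,"z": 0,"wx": 0,"wy": 0,"wz": 0,"jaw": 0},{"x": 0,"y": 0,"z": 0,"wx": 0,"wy": 0,"wz": 0,"jaw": 0},{"x": 0,"y": 0,"z": 0,"wx": 0,"wy": 0,"wz": 0,"jaw": 0},{"x": 0,"y": 0,"z": 0,"wx": 0,"wy": 0,"wz": 0,"jaw": 0}]'

```text
time: 6.5
eef_pos: [0.4855, -0.0933, 0.3496]
eef_rot: [-180.0, 0.0, 21.2]
wrist_force: [0.0, -0.3, -1.4]
gripper_width: 0.0539
grip_force: 15.0
```

```bash
python3 - <<'E'
from h import *
import pickle
c=wcam(); save('w4',c); pickle.dump(c,open('w4.pkl','wb')); s=read_state(); print(s['eef_pos'],s['eef_rot'])
for X in((.605,-.037,.01),(.485,-.093,.09),(.56,.222,.22)): print(wproj(c,X))
c=camera('side'); save('s4',c)
E
```

```text
[ 0.48553103 -0.09331372  0.34963211] [-1.79999114e+02  3.72888282e-03  2.12480721e+01]
[308.38416013  71.90374875]
[318.63462773 252.12429242]
[-121.36310883   22.9046406 ]
```

View pics/w4.png

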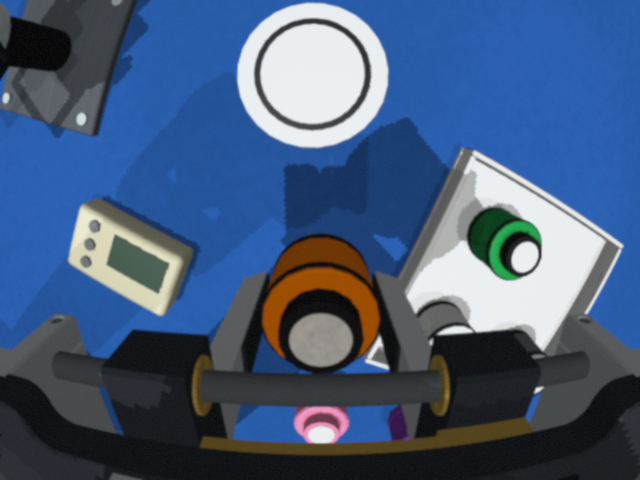

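The canister is held upright in the gripper, and the plate's inner disc is centred near (312,74).

```bash
python3 - <<'E'
from h import *
import pickle
c=pickle.load(open('w4.pkl','rb')); w3=pickle.load(open('w3.pkl','rb'))
a=disc(c,(225,0,400,160),(0,0,120),(100,50,255)); 
def inner(c,box):
    u0,v0,u1,v1=box; h=cv2.cvtColor(c['pixels'],cv2.COLOR_RGB2HSV)[v0:v1,u0:u1]; m=cv2.inRange(h,(0,0,140),(180,60,255))
    k,l,st,ce=cv2.connectedComponentsWithStats(m)
    for i in range(1,k):
        if st[i,4]>800:
            p=max(cv2.findContours((l==i).astype(np.uint8),0,1)[0],key=len); e=cv2.fitEllipse(p); print(st[i],np.array(e[0])+[u0,v0],e[1])
            yield np.array(e[0])+[u0,v0]
A=list(inner(c,(225,0,400,160))); B=list(inner(w3,(0,0,100,125)))
for x in A: print(wonz(c,*x,.01))
for x in B: print(wonz(w3,*x,.01))
for x in A[-1:]:
  for y in B[-1:]: print(cross([wray(c,*x),wray(w3,*y)]))
E
```

```text
[  12    3  151  145 7019] [312.27384949  75.02252197] (143.94451904296875, 150.05743408203125)
[  35   23  105  101 8299] [312.06173706  73.47825623] (99.70418548583984, 104.13058471679688)
[   0    0   91  121 3249] [41.40007782 53.65484619] (82.36030578613281, 125.05086517333984)
[   5    6   66   93 4639] [37.28443146 51.51625443] (60.31529235839844, 95.55947875976562)
[ 0.60360437 -0.04106325  0.01      ]
[ 0.60480739 -0.04040427  0.01      ]
[ 0.60473397 -0.04950384  0.01      ]
[ 0.60579124 -0.04301372  0.01      ]
(array([ 0.60547029, -0.04013636,  0.00699584]), [np.float64(0.00026131758277709146), np.float64(0.00026131758277709704)])
```

jog_arm --commands '[{"x": 0.06,"y": 0.03,"z": 0,"wx": 0,"wy": 0,"wz": 0,"jaw": 0},{"x": 0.16,"y": 0.07,"z": 0,"wx": 0,"wy": 0,"wz": 0,"jaw": 0},{"x": 0.28,"y": 0.125,"z": 0,"wx": 0,"wy": 0,"wz": 0,"jaw": 0},{"x": 0.38,"y": 0.17,"z": -0.04,"wx": 0,"wy": 0,"wz": 0,"jaw": 0},{"x": 0.45,"y": 0.2,"z": -0.12,"wx": 0,"wy": 0,"wz": 0,"jaw": 0},{"x": 0.478,"y": 0.213,"z": -0.22,"wx": 0,"wy": 0,"wz": 0,"jaw": 0},{"x": 0.478,"y": 0.213,"z": -0.31,"wx": 0,"wy": 0,"wz": 0,"jaw": 0},{"x": 0.478,"y": 0.213,"z": -0.38,"wx": 0,"wy": 0,"wz": 0,"jaw": 0},{"x": 0.478,"y": 0.213,"z": -0.42,"wx": 0,"wy": 0,"wz": 0,"jaw": 0},{"x": 0.478,"y": 0.213,"z": -0.42,"wx": 0,"wy": 0,"wz": 0,"jaw": 0}]'

```text
time: 7.85
eef_pos: [0.605, -0.04, 0.2441]
eef_rot: [-180.0, 0.0, 21.2]
wrist_force: [-0.1, 0.2, -1.2]
gripper_width: 0.0537
grip_force: 15.0
```

jog_arm --commands '[{"x": 0,"y": 0,"z": -0.01,"wx": 0,"wy": 0,"wz": 0,"jaw": 0},{"x": 0,"y": 0,"z": -0.02,"wx": 0,"wy": 0,"wz": 0,"jaw": 0},{"x": 0,"y": 0,"z": -0.03,"wx": 0,"wy": 0,"wz": 0,"jaw": 0},{"x": 0,"y": 0,"z": -0.036,"wx": 0,"wy": 0,"wz": 0,"jaw": 0},{"x": 0,"y": 0,"z": -0.04,"wx": 0,"wy": 0,"wz": 0,"jaw": 0},{"x": 0,"y": 0,"z": -0.044,"wx": 0,"wy": 0,"wz": 0,"jaw": 0},{"x": 0,"y": 0,"z": -0.048,"wx": 0,"wy": 0,"wz": 0,"jaw": 0},{"x": 0,"y": 0,"z": -0.05,"wx": 0,"wy": 0,"wz": 0,"jaw": 0},{"x": 0,"y": 0,"z": -0.052,"wx": 0,"wy": 0,"wz": 0,"jaw": 0},{"x": 0,"y": 0,"z": -0.052,"wx": 0,"wy": 0,"wz": 0,"jaw": 0}]'

```text
time: 9.1
eef_pos: [0.605, -0.0401, 0.2316]
eef_rot: [-180.0, 0.0, 21.2]
wrist_force: [-0.3, 0.1, -1.3]
gripper_width: 0.0534
grip_force: 15.0
```

```bash
python3 - <<'E'
from h import *
import pickle
cs=pickle.load(open('c0.pkl','rb'))
c=wcam(); save('w5',c); s=camera('side'); save('s5',s); st=read_state(); print(st['eef_pos'],st['wrist_force'])
a=c['pixels'][0:480,80:560,::-1]; b=s['pixels'][205:305,230:350,::-1]
cv2.imwrite('pics/v5.png',np.hstack([cv2.resize(a,(400,400)),cv2.resize(b,(400,400),interpolation=cv2.INTER_CUBIC)]))
E
```

```text
[ 0.60506059 -0.04009602  0.2317077 ] [-0.33401501 -1.13210076 -2.55384859]
```

View pics/v5.png

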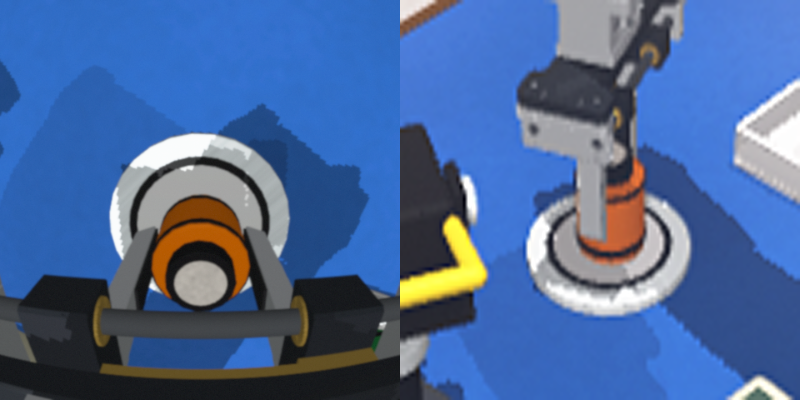

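The canister is over the plate middle, just above contact. Lowering slowly.

jog_arm --commands '[{"x": 0,"y": 0,"z": -0.001,"wx": 0,"wy": 0,"wz": 0,"jaw": 0},{"x": 0,"y": 0,"z": -0.002,"wx": 0,"wy": 0,"wz": 0,"jaw": 0},{"x": 0,"y": 0,"z": -0.003,"wx": 0,"wy": 0,"wz": 0,"jaw": 0},{"x": 0,"y": 0,"z": -0.004,"wx": 0,"wy": 0,"wz": 0,"jaw": 0},{"x": 0,"y": 0,"z": -0.005,"wx": 0,"wy": 0,"wz": 0,"jaw": 0},{"x": 0,"y": 0,"z": -0.005,"wx": 0,"wy": 0,"wz": 0,"jaw": 0},{"x": 0,"y": 0,"z": -0.005,"wx": 0,"wy": 0,"wz": 0,"jaw": 0},{"x": 0,"y": 0,"z": -0.005,"wx": 0,"wy": 0,"wz": 0,"jaw": 0},{"x": 0,"y": 0,"z": -0.005,"wx": 0,"wy": 0,"wz": 0,"jaw": 0},{"x": 0,"y": 0,"z": -0.005,"wx": 0,"wy": 0,"wz": 0,"jaw": 0}]'

```text
time: 10.45
eef_pos: [0.6051, -0.0401, 0.2305]
eef_rot: [-180.0, 0.0, 21.2]
wrist_force: [-1.7, 0.7, 2.6]
gripper_width: 0.0539
grip_force: 15.0
```

Contact: the force rose from -1.3 to +2.6 N at exactly the predicted height. Releasing and rising.

jog_arm --commands '[{"x": 0,"y": 0,"z": 0,"wx": 0,"wy": 0,"wz": 0,"jaw": 0.18},{"x": 0,"y": 0,"z": 0,"wx": 0,"wy": 0,"wz": 0,"jaw": 0.25},{"x": 0,"y": 0,"z": 0,"wx": 0,"wy": 0,"wz": 0,"jaw": 0.4},{"x": 0,"y": 0,"z": 0,"wx": 0,"wy": 0,"wz": 0,"jaw": 0.55},{"x": 0,"y": 0,"z": 0,"wx": 0,"wy": 0,"wz": 0,"jaw": 0.55},{"x": 0,"y": 0,"z": 0.04,"wx": 0,"wy": 0,"wz": 0,"jaw": 0.55},{"x": 0,"y": 0,"z": 0.12,"wx": 0,"wy": 0,"wz": 0,"jaw": 0.55},{"x": 0,"y": 0,"z": 0.25,"wx": 0,"wy": 0,"wz": 0,"jaw": 0.55},{"x": 0,"y": 0,"z": 0.42,"wx": 0,"wy": 0,"wz": 0,"jaw": 0.55},{"x": 0,"y": 0,"z": 0.6,"wx": 0,"wy": 0,"wz": 0,"jaw": 0.55}]'

```text
time: 11.7
eef_pos: [0.6048, -0.04, 0.3833]
eef_rot: [180.0, -0.1, 21.2]
wrist_force: [-0.2, 0.0, 0.2]
gripper_width: 0.0727
grip_force: 0.0
```

jog_arm --commands '[{"x": 0,"y": 0,"z": 0.15,"wx": 0,"wy": 0,"wz": 0,"jaw": 0.2},{"x": -0.05,"y": 0.06,"z": 0.35,"wx": 0,"wy": 0,"wz": 0.03,"jaw": 0.2},{"x": -0.15,"y": 0.2,"z": 0.48,"wx": 0,"wy": 0,"wz": 0.1,"jaw": 0.2},{"x": -0.26,"y": 0.38,"z": 0.48,"wx": 0,"wy": 0,"wz": 0.2,"jaw": 0.2},{"x": -0.37,"y": 0.57,"z": 0.48,"wx": 0,"wy": 0,"wz": 0.3,"jaw": 0.2},{"x": -0.48,"y": 0.75,"z": 0.48,"wx": 0,"wy": 0,"wz": 0.38,"jaw": 0.2},{"x": -0.57,"y": 0.88,"z": 0.48,"wx": 0,"wy": 0,"wz": 0.43,"jaw": 0.2},{"x": -0.62,"y": 0.96,"z": 0.48,"wx": 0,"wy": 0,"wz": 0.45,"jaw": 0.2},{"x": -0.62,"y": 0.96,"z": 0.48,"wx": 0,"wy": 0,"wz": 0.45,"jaw": 0.2},{"x": -0.62,"y": 0.96,"z": 0.48,"wx": 0,"wy": 0,"wz": 0.45,"jaw": 0.2}]'

```text
time: 12.95
eef_pos: [0.4501, 0.1994, 0.5013]
eef_rot: [179.9, -0.0, 59.9]
wrist_force: [-0.3, -0.1, 0.4]
gripper_width: 0.0567
grip_force: 0.0
```

```bash
python3 - <<'E'
from h import *
import pickle
c=wcam(); save('w6',c); pickle.dump(c,open('w6.pkl','wb')); s=read_state(); print(s['eef_pos'],s['eef_rot'],s['qpos'],c['o'])
for X in((.5598,.2217,.2225),(.47,.274,.217),(.605,-.04,.08)): print(wproj(c,X))
t=camera('top'); save('t6',t)
E
```

```text
[0.45036375 0.1992492  0.50098928] [ 1.79953788e+02 -2.30172590e-02  5.98469866e+01] [ 1.06504482e+01 -1.15343139e+01  1.05257703e+02 -1.28028357e-02
  8.62265893e+01  4.08043079e+01] [0.49142169 0.26982111 0.4815299 ]
[436.1202632  142.67826154]
[290.07339189 139.48103696]
[510.24401107 302.13461612]
```

View pics/w6.png

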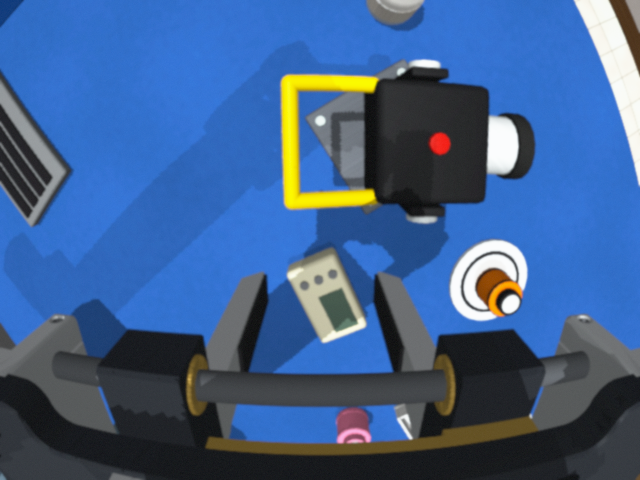

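The canister stands on the plate (neck at ~(509,302)). The yellow bar runs from (290,82) to (292,200), and the red dot is at (440,143). Computing the head pose.

```bash
cat >> h.py <<'E'
def blob(c,lo,hi,box):
    u0,v0,u1,v1=box; h=cv2.cvtColor(c['pixels'],cv2.COLOR_RGB2HSV)[v0:v1,u0:u1]; m=cv2.inRange(h,lo,hi)
    k,l,st,ce=cv2.connectedComponentsWithStats(m); i=1+np.argmax(st[1:,4]); return ce[i]+[u0,v0],st[i]+[u0,v0,0,0,0]
E
python3 - <<'E'
from h import *
import pickle
c=pickle.load(open('w6.pkl','rb')); cs=pickle.load(open('c0.pkl','rb'));T,S=cs['top'],cs['side']
r,_=blob(c,(0,180,120),(6,255,255),(415,120,465,165)); print('red',r)
y=(20,120,90),(36,255,255)
b,st=blob(c,*y,(270,60,380,225)); print(st)
# bar band away from the arms
bb,s2=blob(c,*y,(270,100,310,185)); vm=st[1]+st[3]/2
p1,_=blob(c,*y,(270,100,310,115)); p2,_=blob(c,*y,(270,170,310,185)); print('bar',bb,p1,p2,vm)
bc=p1+(p2-p1)*(vm-p1[1])/(p2[1]-p1[1]); print('barmid',bc)
R=cross([wray(c,*r),ray(T,196.97,201.13)]); B=cross([wray(c,*bc),ray(T,171,245.8)]); print(R,B)
print(cross([wray(c,*r),ray(S,218.7,246.8)]),cross([wray(c,*bc),ray(S,228.7,278.6)]))
for z in(.22,.222): print('red@',wonz(c,*r,z))
for z in(.213,.216,.219): print('bar@',wonz(c,*bc,z),np.degrees(np.arctan2(*(wonz(c,*p2,z)-wonz(c,*p1,z))[1::-1])))
t=cv2.imread('pics/t6.png')
n=disc(c,(495,285,525,320)); print('neck',n, wonz(c,*n[0],.08))
E
```

```text
red [439.43315508 143.23529412]
[ 281   75   98  134 4526]
bar [290.12721893 141.66050296] [289.5 107. ] [290.89473684 176.9254386 ] 142.0
barmid [290.19811202 142.        ]
(array([0.5598165 , 0.22179648, 0.23062185]), [np.float64(0.00017071647548977162), np.float64(0.0001707164754898419)]) (array([0.46987615, 0.27256698, 0.23012923]), [np.float64(0.0004804978621947569), np.float64(0.00048049786219477297)])
(array([0.56018428, 0.22106586, 0.22811073]), [np.float64(0.0002466446548315893), np.float64(0.00024664465483158687)]) (array([0.47026446, 0.27302148, 0.22425513]), [np.float64(0.0008441684540671741), np.float64(0.0008441684540671664)])
red@ [0.56253939 0.21970786 0.22      ]
red@ [0.56199553 0.2200911  0.222     ]
bar@ [0.46882141 0.27244743 0.213     ] -119.56586872509634
bar@ [0.4690739  0.27241808 0.216     ] -119.56586872509638
bar@ [0.46932639 0.27238874 0.219     ] -119.56586872509631
neck (array([510.33948339, 303.74907749]), array([510.34123516, 303.75056267]), array([15.6, 20.1])) [ 0.60437154 -0.04247518  0.08      ]
```

jog_arm --commands '[{"x": 0.015,"y": 0.06,"z": -0.03,"wx": 0,"wy": 0,"wz": 0.006,"jaw": 0.1},{"x": 0.035,"y": 0.13,"z": -0.08,"wx": 0,"wy": 0,"wz": 0.006,"jaw": 0.1},{"x": 0.055,"y": 0.21,"z": -0.13,"wx": 0,"wy": 0,"wz": 0.006,"jaw": 0.1},{"x": 0.07,"y": 0.265,"z": -0.16,"wx": 0,"wy": 0,"wz": 0.006,"jaw": 0.1},{"x": 0.077,"y": 0.29,"z": -0.18,"wx": 0,"wy": 0,"wz": 0.006,"jaw": 0.1},{"x": 0.077,"y": 0.29,"z": -0.18,"wx": 0,"wy": 0,"wz": 0.006,"jaw": 0.1},{"x": 0.077,"y": 0.29,"z": -0.18,"wx": 0,"wy": 0,"wz": 0.006,"jaw": 0.1},{"x": 0.077,"y": 0.29,"z": -0.18,"wx": 0,"wy": 0,"wz": 0.006,"jaw": 0.1},{"x": 0.077,"y": 0.29,"z": -0.18,"wx": 0,"wy": 0,"wz": 0.006,"jaw": 0.1},{"x": 0.077,"y": 0.29,"z": -0.18,"wx": 0,"wy": 0,"wz": 0.006,"jaw": 0.1}]'

```text
time: 14.3
eef_pos: [0.4693, 0.2723, 0.4556]
eef_rot: [180.0, -0.0, 60.4]
wrist_force: [0.4, -0.7, -0.1]
gripper_width: 0.0516
grip_force: 0.0
```

```bash
python3 - <<'E'
from h import *
import pickle
w6=pickle.load(open('w6.pkl','rb'))
c=wcam(); save('w7',c); pickle.dump(c,open('w7.pkl','wb')); s=read_state(); print(s['eef_pos'],s['eef_rot'])
y=(20,120,90),(36,255,255)
q=wproj(c,(.4692,.2725,.218)); print(q)
r,rs=blob(c,(0,180,120),(6,255,255),(400,100,640,400)); print('red',r,rs)
m,st=blob(c,*y,(150,60,480,330)); print('yellow',st)
u,v=q.astype(int)
for dv in(-40,-20,0,20,40):
    p,s2=blob(c,*y,(max(u-40,0),v+dv-2,u+40,v+dv+2)); print(dv,p,s2)
print('red',cross([wray(c,*r),wray(w6,439.43,143.24)]))
E
```

```text
[0.4692786  0.27232183 0.45553829] [ 1.79990597e+02 -8.25630733e-03  6.04266826e+01]
[318.92724685 261.99715635]
red [481.6802168  263.05149051] [472 252  21  23 369]
yellow [ 310  183  112  147 5125]
-40 [319.  220.5] [310 219  19   4  76]
-20 [319.5 240.5] [311 239  18   4  72]
0 [319.5 260.5] [311 259  18   4  72]
20 [319.5 280.5] [311 279  18   4  72]
40 [319.5 300.5] [311 299  18   4  72]
red (array([0.56135534, 0.22054516, 0.22438738]), [np.float64(1.2310917449050049e-05), np.float64(1.2310917449119687e-05)])
```

```bash
python3 - <<'E'
from h import *
import pickle
w6=pickle.load(open('w6.pkl','rb')); c=pickle.load(open('w7.pkl','rb'))
y=(20,120,90),(36,255,255)
m,st=blob(c,*y,(300,150,480,400)); print(st); vm=st[1]+(st[3]-1)/2
p=(319.5,vm); B,e=cross([wray(c,*p),wray(w6,290.2,141.7)]); print('bar',vm,B,e)
R=np.array([.56136,.22055,.2244])
for bz in (B[2],.215,.22):
    b=wonz(c,*p,bz); d=R-b; h=np.hypot(*d[:2]); yaw=np.arctan2(d[1],d[0])
    t=np.arctan2(7,105)-np.arctan2(d[2],h); print(b,'len',np.linalg.norm(d),'yaw,tilt',np.degrees([yaw,t]))
    up=np.array([np.sin(t)*np.cos(yaw),np.sin(t)*np.sin(yaw),np.cos(t)]); print('axis',R-.033*up)
E
```

```text
[ 310  183  112  149 5157]
bar 257.0 [0.4690769  0.27253675 0.20901388] [np.float64(0.0004951713436554125), np.float64(0.0004951713436553691)]
[0.4695579  0.27241129 0.20901388] len 0.10655492055556329 yaw,tilt [-29.46318762  -4.48823591]
axis [0.56360842 0.21927981 0.1915012 ]
[0.47062151 0.27427516 0.215     ] len 0.10586891170006413 yaw,tilt [-30.62926246  -1.27987097]
axis [0.56199425 0.22017447 0.19140823]
[0.47150991 0.27583199 0.22      ] len 0.10558644694565952 yaw,tilt [-31.60270323   1.42575267]
axis [0.56066068 0.22098027 0.19141022]
```

```bash
python3 - <<'E'
from h import *
import pickle
w6=pickle.load(open('w6.pkl','rb')); c=pickle.load(open('w7.pkl','rb'))
y=(20,120,90),(36,255,255)
def ends(w,u0,u1,v0,v1):
    h=cv2.cvtColor(w['pixels'],cv2.COLOR_RGB2HSV)[v0:v1,u0:u1]; m=cv2.inRange(h,*y)>0
    cols=[np.where(m[:,i])[0] for i in range(m.shape[1])]; print([(a.min()+v0,a.max()+v0) for a in cols if len(a)])
ends(c,312,328,150,400); ends(w6,284,298,50,230)
R=cross([wray(c,481.68,263.05),wray(w6,439.43,143.24)])[0]
for v7 in(256,257,258):
  for v6 in(141,141.7,142.3):
    B,e=cross([wray(c,319.5,v7),wray(w6,290.2,v6)]); print(v7,v6,B.round(4),np.round(e[0],4),np.linalg.norm(R-B))
E
```

```text
[(np.int64(191), np.int64(328)), (np.int64(190), np.int64(329)), (np.int64(189), np.int64(330)), (np.int64(188), np.int64(330)), (np.int64(188), np.int64(331)), (np.int64(188), np.int64(331)), (np.int64(188), np.int64(331)), (np.int64(188), np.int64(331)), (np.int64(188), np.int64(331)), (np.int64(187), np.int64(331)), (np.int64(188), np.int64(331)), (np.int64(187), np.int64(331)), (np.int64(187), np.int64(331)), (np.int64(187), np.int64(331)), (np.int64(187), np.int64(331)), (np.int64(187), np.int64(330))]
[(np.int64(77), np.int64(197)), (np.int64(76), np.int64(204)), (np.int64(76), np.int64(205)), (np.int64(75), np.int64(206)), (np.int64(75), np.int64(207)), (np.int64(75), np.int64(207)), (np.int64(75), np.int64(208)), (np.int64(75), np.int64(208)), (np.int64(75), np.int64(208)), (np.int64(75), np.int64(208)), (np.int64(75), np.int64(208)), (np.int64(75), np.int64(208)), (np.int64(75), np.int64(208)), (np.int64(75), np.int64(208))]
256 141 [0.4693 0.273  0.2085] 0.0005 0.10711575986640742
256 141.7 [0.469  0.2725 0.207 ] 0.0006 0.10741031770331673
256 142.3 [0.4687 0.2722 0.2057] 0.0006 0.1076835255471694
257 141 [0.4694 0.273  0.2105] 0.0004 0.10676399223749092
257 141.7 [0.4691 0.2725 0.209 ] 0.0005 0.10702759461162319
257 142.3 [0.4688 0.2722 0.2077] 0.0006 0.10727367211094765
258 141 [0.4695 0.273  0.2124] 0.0004 0.10645220552458587
258 141.7 [0.4692 0.2725 0.211 ] 0.0004 0.10668585094748267
258 142.3 [0.4689 0.2722 0.2097] 0.0005 0.10690565583966691
```

jog_arm --commands '[{"x": 0,"y": 0,"z": -0.06,"wx": 0,"wy": 0,"wz": 0,"jaw": 0.1},{"x": 0,"y": 0,"z": -0.13,"wx": 0,"wy": 0,"wz": 0,"jaw": 0.1},{"x": 0,"y": 0,"z": -0.19,"wx": 0,"wy": 0,"wz": 0,"jaw": 0.1},{"x": 0,"y": 0,"z": -0.23,"wx": 0,"wy": 0,"wz": 0,"jaw": 0.1},{"x": 0,"y": 0,"z": -0.246,"wx": 0,"wy": 0,"wz": 0,"jaw": 0.1},{"x": 0,"y": 0,"z": -0.246,"wx": 0,"wy": 0,"wz": 0,"jaw": -0.2},{"x": 0,"y": 0,"z": -0.246,"wx": 0,"wy": 0,"wz": 0,"jaw": -0.5},{"x": 0,"y": 0,"z": -0.246,"wx": 0,"wy": 0,"wz": 0,"jaw": -0.9},{"x": 0,"y": 0,"z": -0.246,"wx": 0,"wy": 0,"wz": 0,"jaw": -0.9},{"x": 0,"y": 0,"z": -0.246,"wx": 0,"wy": 0,"wz": 0,"jaw": -0.9}]' --squeeze 25

```text
time: 15.6
eef_pos: [0.4691, 0.2726, 0.3941]
eef_rot: [-179.9, -0.0, 60.4]
wrist_force: [-2.1, 1.4, 1.0]
gripper_width: 0.0112
grip_force: 25.0
```

```bash
python3 - <<'E'
from h import *
A=np.array([.5615,.2203,.19]); C=np.array([.605,-.041,.045])
d=C-A; y1=np.arctan2(d[1],d[0]); t1=np.arctan2(-d[2],np.hypot(*d[:2])); y0,t0=np.radians([-30.2,-1.5]); print(np.degrees([y1,t1]))
bar=lambda y,t:A+Ro.from_euler('ZY',[y,t]).apply([-.105,0,.025])
print(bar(y0,t0),bar(y1,t1))
f=lambda k:(y0+(y1-y0)*k,t0+(t1-t0)*k)
for K in(np.linspace(.05,.5,10),np.linspace(.55,1,10)):
    k0=K[0]-.05
    for k in K: print(((bar(*f(k))-bar(*f(k0)))/.25).round(3),round((y1-y0)*(k-k0)/1.5,4))
E
```

```text
[-80.54834541  28.69561069]
[0.47021664 0.27342818 0.21224285] [0.5483463  0.2993129  0.26234599]
[0.012 0.014 0.011] -0.0293
[0.024 0.028 0.022] -0.0586
[0.038 0.041 0.033] -0.0879
[0.052 0.053 0.044] -0.1172
[0.066 0.064 0.055] -0.1465
[0.082 0.074 0.065] -0.1757
[0.097 0.083 0.076] -0.205
[0.113 0.091 0.086] -0.2343
[0.13  0.098 0.097] -0.2636
[0.147 0.104 0.107] -0.2929
[0.017 0.005 0.01 ] -0.0293
[0.034 0.009 0.02 ] -0.0586
[0.051 0.011 0.03 ] -0.0879
[0.068 0.013 0.039] -0.1172
[0.085 0.013 0.049] -0.1465
[0.102 0.012 0.058] -0.1757
[0.119 0.011 0.067] -0.205
[0.135 0.008 0.076] -0.2343
[0.151 0.004 0.085] -0.2636
[ 0.166 -0.001  0.093] -0.2929
```

The bar is gripped (11 mm, 25 N). Swinging along the arc.

jog_arm --commands '[{"x": 0.012,"y": 0.014,"z": 0.011,"wx": 0,"wy": 0,"wz": -0.029,"jaw": -0.9},{"x": 0.024,"y": 0.028,"z": 0.022,"wx": 0,"wy": 0,"wz": -0.059,"jaw": -0.9},{"x": 0.038,"y": 0.041,"z": 0.033,"wx": 0,"wy": 0,"wz": -0.088,"jaw": -0.9},{"x": 0.052,"y": 0.053,"z": 0.044,"wx": 0,"wy": 0,"wz": -0.117,"jaw": -0.9},{"x": 0.066,"y": 0.064,"z": 0.055,"wx": 0,"wy": 0,"wz": -0.147,"jaw": -0.9},{"x": 0.082,"y": 0.074,"z": 0.065,"wx": 0,"wy": 0,"wz": -0.176,"jaw": -0.9},{"x": 0.097,"y": 0.083,"z": 0.076,"wx": 0,"wy": 0,"wz": -0.205,"jaw": -0.9},{"x": 0.113,"y": 0.091,"z": 0.086,"wx": 0,"wy": 0,"wz": -0.234,"jaw": -0.9},{"x": 0.13,"y": 0.098,"z": 0.097,"wx": 0,"wy": 0,"wz": -0.264,"jaw": -0.9},{"x": 0.147,"y": 0.104,"z": 0.107,"wx": 0,"wy": 0,"wz": -0.293,"jaw": -0.9}]' --squeeze 30

```text
time: 16.85
eef_pos: [0.5054, 0.2983, 0.4186]
eef_rot: [-179.9, 0.3, 35.2]
wrist_force: [-2.8, -0.4, -4.3]
gripper_width: 0.0112
grip_force: 30.0
```

Forces are small and the head is following.

jog_arm --commands '[{"x": 0.017,"y": 0.005,"z": 0.01,"wx": 0,"wy": 0,"wz": -0.029,"jaw": -0.9},{"x": 0.034,"y": 0.009,"z": 0.02,"wx": 0,"wy": 0,"wz": -0.059,"jaw": -0.9},{"x": 0.051,"y": 0.011,"z": 0.03,"wx": 0,"wy": 0,"wz": -0.088,"jaw": -0.9},{"x": 0.068,"y": 0.013,"z": 0.039,"wx": 0,"wy": 0,"wz": -0.117,"jaw": -0.9},{"x": 0.085,"y": 0.013,"z": 0.049,"wx": 0,"wy": 0,"wz": -0.147,"jaw": -0.9},{"x": 0.102,"y": 0.012,"z": 0.058,"wx": 0,"wy": 0,"wz": -0.176,"jaw": -0.9},{"x": 0.119,"y": 0.011,"z": 0.067,"wx": 0,"wy": 0,"wz": -0.205,"jaw": -0.9},{"x": 0.135,"y": 0.008,"z": 0.076,"wx": 0,"wy": 0,"wz": -0.234,"jaw": -0.9},{"x": 0.151,"y": 0.004,"z": 0.085,"wx": 0,"wy": 0,"wz": -0.264,"jaw": -0.9},{"x": 0.166,"y": -0.001,"z": 0.093,"wx": 0,"wy": 0,"wz": -0.293,"jaw": -0.9}]'

```text
time: 18.1
eef_pos: [0.5468, 0.2983, 0.4416]
eef_rot: [-180.0, 0.4, 10.0]
wrist_force: [-4.3, 0.4, -3.5]
gripper_width: 0.0111
grip_force: 30.0
```

jog_arm --commands '[{"x": 0,"y": 0,"z": 0,"wx": 0,"wy": 0,"wz": 0,"jaw": -0.9},{"x": 0,"y": 0,"z": 0,"wx": 0,"wy": 0,"wz": 0,"jaw": -0.9},{"x": 0,"y": 0,"z": 0,"wx": 0,"wy": 0,"wz": 0,"jaw": -0.9},{"x": 0,"y": 0,"z": 0,"wx": 0,"wy": 0,"wz": 0,"jaw": -0.9},{"x": 0,"y": 0,"z": 0,"wx": 0,"wy": 0,"wz": 0,"jaw": -0.9},{"x": 0,"y": 0,"z": 0,"wx": 0,"wy": 0,"wz": 0,"jaw": -0.9},{"x": 0,"y": 0,"z": 0,"wx": 0,"wy": 0,"wz": 0,"jaw": -0.9},{"x": 0,"y": 0,"z": 0,"wx": 0,"wy": 0,"wz": 0,"jaw": -0.9},{"x": 0,"y": 0,"z": 0,"wx": 0,"wy": 0,"wz": 0,"jaw": -0.9},{"x": 0,"y": 0,"z": 0,"wx": 0,"wy": 0,"wz": 0,"jaw": -0.9}]'

```text
time: 19.35
eef_pos: [0.5473, 0.2978, 0.4426]
eef_rot: [179.9, 0.2, 10.1]
wrist_force: [-4.3, -2.9, -8.5]
gripper_width: 0.0112
grip_force: 30.0
```

```bash
python3 - <<'E'
from h import *
import pickle
c=wcam(); save('w8',c); pickle.dump(c,open('w8.pkl','wb')); s=read_state(); print(s['eef_pos'],s['eef_rot'],s['qpos'])
S=camera('side'); save('s8',S);T=camera('top'); save('t8',T); pickle.dump({'side':S,'top':T},open('c8.pkl','wb'))
t=blob(T,(0,120,90),(8,255,255),(170,170,230,235)); q=blob(S,(0,120,90),(8,255,255),(195,225,250,270)); print(t,q)
w=blob(c,(0,180,120),(6,255,255),(300,50,640,400)); print(w)
print(cross([ray(T,*t[0]),wray(c,*w[0])]),cross([ray(T,*t[0]),ray(S,*q[0])]),cross([ray(T,*t[0]),ray(S,*q[0]),wray(c,*w[0])]))
A=np.array([.5615,.2203,.19]); y,tt=np.radians([-80.55,28.7]); X=A+Ro.from_euler('ZY',[y,tt]).apply([0,0,.0335]); print('expected red',X,wproj(c,X),w[0])
E
```

```text
[0.54729239 0.29778421 0.4426582 ] [1.79923982e+02 1.65182020e-01 1.00662304e+01] [ 1.81459247e+01  8.85858508e+00  9.12285530e+01 -5.28362015e-02
  8.00870928e+01  9.80887597e+01]Traceback (most recent call last):
  File "<stdin>", line 5, in <module>
  File "h.py", line 34, in blob
    k,l,st,ce=cv2.connectedComponentsWithStats(m); i=1+np.argmax(st[1:,4]); return ce[i]+[u0,v0],st[i]+[u0,v0,0,0,0]
                                                       ~~~~~~~~~^^^^^^^^^^
    return _wrapfunc(a, 'argmax', axis=axis, out=out, **kwds)
    return bound(*args, **kwds)
ValueError: attempt to get argmax of an empty sequence
```

jog_arm --commands '[{"x": 0,"y": 0,"z": 0,"wx": 0,"wy": 0,"wz": 0,"jaw": -0.6},{"x": 0,"y": 0,"z": 0,"wx": 0,"wy": 0,"wz": 0,"jaw": -0.3},{"x": 0,"y": 0,"z": 0,"wx": 0,"wy": 0,"wz": 0,"jaw": 0.1},{"x": 0,"y": 0,"z": 0,"wx": 0,"wy": 0,"wz": 0,"jaw": 0.1},{"x": 0,"y": 0,"z": 0,"wx": 0,"wy": 0,"wz": 0,"jaw": 0.1},{"x": 0,"y": 0,"z": 0.05,"wx": 0,"wy": 0,"wz": 0,"jaw": 0.1},{"x": 0,"y": 0,"z": 0.12,"wx": 0,"wy": 0,"wz": 0,"jaw": 0.1},{"x": 0,"y": 0,"z": 0.2,"wx": 0,"wy": 0,"wz": 0,"jaw": 0.1},{"x": 0,"y": 0,"z": 0.24,"wx": 0,"wy": 0,"wz": 0,"jaw": 0.1},{"x": 0,"y": 0,"z": 0.24,"wx": 0,"wy": 0,"wz": 0,"jaw": 0.1}]'

```text
time: 20.75
eef_pos: [0.5476, 0.2982, 0.5054]
eef_rot: [-180.0, -0.1, 10.1]
wrist_force: [1.1, 0.3, 0.6]
gripper_width: 0.0517
grip_force: 0.0
```

```bash
cat > m.py <<'E'
from h import *
import pickle,sys
k=sys.argv[1]
c=wcam(); save('w'+k,c); pickle.dump(c,open(f'w{k}.pkl','wb')); s=read_state(); print(s['eef_pos'],s['eef_rot'])
A=np.array([.5615,.2203,.19]); R=Ro.from_euler('ZY',np.radians([-80.55,28.7]))
for nm,X in(('red',A+R.apply([0,0,.0335])),('bar',A+R.apply([-.105,0,.025])),('e1',A+R.apply([-.105,.042,.025])),('e2',A+R.apply([-.105,-.042,.025])),('lens',A+R.apply([.089,0,0])),('neck',np.array([.605,-.041,.08]))): print(nm,X.round(4),wproj(c,X).round(1))
h=cv2.cvtColor(c['pixels'],cv2.COLOR_RGB2HSV)
for nm,lo,hi in(('red',(0,180,120),(6,255,255)),('yel',(20,120,90),(36,255,255)),('ora',(8,150,90),(18,255,255))):
    kk,l,st,ce=cv2.connectedComponentsWithStats(cv2.inRange(h,lo,hi)); i=1+np.argsort(-st[1:,4])[:3]; print(nm,[(st[j].tolist(),ce[j].round(1).tolist()) for j in i if st[j,4]>30])
E
python3 m.py 9
```

```text
[0.54750725 0.29815811 0.50420258] [-1.79997121e+02 -2.72526280e-02  1.00735813e+01]
red [0.5641 0.2044 0.2194] [441.9 241.1]
bar [0.5483 0.2993 0.2624] [318.  259.6]
e1 [0.5898 0.3062 0.2624] [318.6 194.6]
e2 [0.5069 0.2924 0.2624] [317.5 317.4]
lens [0.5743 0.1433 0.1473] [477.2 220.2]
neck [ 0.605 -0.041  0.08 ] [577.4 211.3]
red [([434, 234, 16, 20, 223], [441.6, 243.1])]
yel [([313, 181, 82, 150, 4157], [336.7, 248.1]), ([196, 419, 333, 35, 3787], [378.1, 441.3]), ([196, 357, 20, 59, 540], [203.2, 386.0])]
ora [([541, 186, 43, 42, 739], [555.7, 203.2])]
```

jog_arm --commands '[{"x": -0.02,"y": -0.06,"z": 0.08,"wx": 0,"wy": 0,"wz": 0,"jaw": 0.1},{"x": -0.05,"y": -0.18,"z": 0.08,"wx": 0,"wy": 0,"wz": 0,"jaw": 0.1},{"x": -0.09,"y": -0.32,"z": 0.08,"wx": 0,"wy": 0,"wz": 0,"jaw": 0.1},{"x": -0.13,"y": -0.48,"z": 0.08,"wx": 0,"wy": 0,"wz": 0,"jaw": 0.1},{"x": -0.17,"y": -0.62,"z": 0.08,"wx": 0,"wy": 0,"wz": 0,"jaw": 0.1},{"x": -0.2,"y": -0.72,"z": 0.08,"wx": 0,"wy": 0,"wz": 0,"jaw": 0.1},{"x": -0.2,"y": -0.72,"z": 0.08,"wx": 0,"wy": 0,"wz": 0,"jaw": 0.1},{"x": -0.2,"y": -0.72,"z": 0.08,"wx": 0,"wy": 0,"wz": 0,"jaw": 0.1},{"x": -0.2,"y": -0.72,"z": 0.08,"wx": 0,"wy": 0,"wz": 0,"jaw": 0.1},{"x": -0.2,"y": -0.72,"z": 0.08,"wx": 0,"wy": 0,"wz": 0,"jaw": 0.1}]'

```text
time: 22.05
eef_pos: [0.4976, 0.1188, 0.5238]
eef_rot: [-180.0, 0.0, 10.1]
wrist_force: [0.4, 0.8, 0.6]
gripper_width: 0.0517
grip_force: 0.0
```

```bash
python3 m.py 10; python3 - <<'E'
from h import *
S=camera('side'); save('s10',S)
import pickle; pickle.dump(S,open('s10.pkl','wb'))
w=cv2.imread('pics/w10.png'); s=S['pixels'][190:310,180:340,::-1]
cv2.imwrite('pics/v10.png',np.hstack([cv2.resize(w,(440,330)),cv2.resize(s,(360,330),interpolation=cv2.INTER_CUBIC)]))
E
```

```text
[0.49763741 0.11869075 0.52378791] [-1.79994637e+02  2.13340494e-02  1.01283070e+01]
red [0.5641 0.2044 0.2194] [225.4 133.4]
bar [0.5483 0.2993 0.2624] [ 90.1 143.4]
e1 [0.5898 0.3062 0.2624] [88.8 87.4]
e2 [0.5069 0.2924 0.2624] [ 94.6 199. ]
lens [0.5743 0.1433 0.1473] [308.2 131.6]
neck [ 0.605 -0.041  0.08 ] [467.7 138.4]
red [([216, 126, 20, 20, 312], [225.4, 135.5])]
yel [([81, 79, 92, 131, 3785], [112.9, 141.8]), ([197, 419, 332, 35, 3697], [376.9, 441.2]), ([430, 358, 15, 58, 370], [439.2, 390.8])]
ora [([434, 118, 48, 42, 788], [451.7, 138.2])]
```

View pics/v10.png

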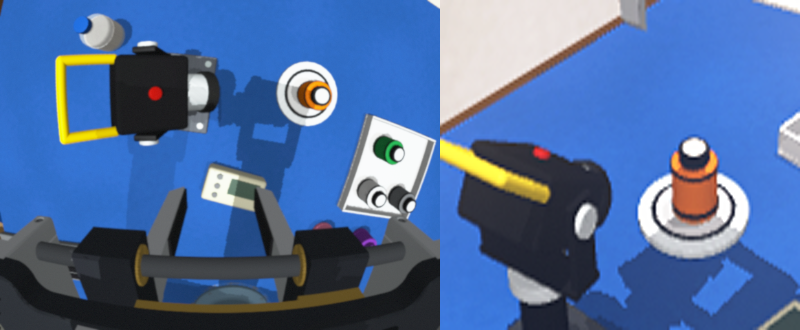

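The view shows the canister upright at the plate middle and the camera facing it, with the other canisters still in the crate. Refining the aim numerically.

```bash
python3 - <<'E'
from h import *
import pickle
a=pickle.load(open('w9.pkl','rb')); b=pickle.load(open('w10.pkl','rb')); S=pickle.load(open('s10.pkl','rb'))
y=(20,120,90),(36,255,255)
def barmid(w,u0,u1,v0,v1,va,vb):
    p1=blob(w,*y,(u0,va,u1,va+6))[0]; p2=blob(w,*y,(u0,vb,u1,vb+6))[0]
    h=cv2.cvtColor(w['pixels'],cv2.COLOR_RGB2HSV)[v0:v1,u0:u1]; vs=np.where(cv2.inRange(h,*y).any(1))[0]+v0
    vm=(vs.min()+vs.max())/2; return p1+(p2-p1)*(vm-p1[1])/(p2[1]-p1[1]),p1,p2,(vs.min(),vs.max())
A=barmid(a,305,338,150,345,215,295); B=barmid(b,70,108,60,225,105,180); print(A,B)
bar,e=cross([wray(a,*A[0]),wray(b,*B[0])]); red,e2=cross([wray(a,441.6,243.1),wray(b,225.4,135.5)]); print('bar',bar,e[0],'red',red,e2[0])
for z in(.26,.262,.265): print('dir',[np.degrees(np.arctan2(*(wonz(w,*X[2],z)-wonz(w,*X[1],z))[1::-1])) for w,X in((a,A),(b,B))])
d=red-bar; hh=np.hypot(*d[:2]); yw=np.arctan2(d[1],d[0]); off=.0335
t=np.arctan2(off-.025,.105)-np.arctan2(d[2],hh); print(np.linalg.norm(d),np.degrees([yw,t]))
ax=red-off*np.array([np.sin(t)*np.cos(yw),np.sin(t)*np.sin(yw),np.cos(t)]); print('axis',ax)
n10=disc(b,(455,125,482,155)); n9=disc(a,(560,190,600,230)); print(n10,n9); N,e=cross([wray(a,*n9[1]),wray(b,*n10[1])]); print('neck',N,e[0],wonz(b,*n10[1],.08),wonz(a,*n9[1],.08))
p=disc(b,(395,85,495,190),(0,0,150),(180,60,255)); print('plate',p,wonz(b,*p[1],.01))
s=S['pixels'];r=blob(S,(0,120,90),(8,255,255),(200,235,235,260)); print(r,proj(S,red))
E
```

```text
(array([321.51959394, 258.5       ]), array([322.5, 217.5]), array([320.58762887, 297.4742268 ]), (np.int64(187), np.int64(330))) (array([ 90.01333233, 144.5       ]), array([ 88.07865169, 107.49438202]), array([ 92. , 182.5]), (np.int64(80), np.int64(209)))
bar [0.54886261 0.29764125 0.26399229] 0.0011865149840100523 red [0.56250091 0.20420381 0.21928242] 4.5090360267528894e-05
dir [np.float64(-171.1921228075412), np.float64(-170.64710419730665)]
dir [np.float64(-171.19212280754118), np.float64(-170.64710419730667)]
dir [np.float64(-171.19212280754115), np.float64(-170.6471041973067)]
0.10447741771413031 [-81.69564948  29.96491489]
axis [0.56008425 0.2207606  0.19026032]
(array([468.11568123, 139.20565553]), array([468.10739708, 139.19657803]), array([20.5, 22.3])) (array([577.9688716, 212.3229572]), array([577.95243645, 212.32558632]), array([14.8, 20. ]))
neck [ 0.60400155 -0.04100198  0.08178912] 7.747737276586526e-05 [ 0.60418556 -0.04176355  0.08      ] [ 0.60382048 -0.04253569  0.08      ]
plate (array([444.04357542, 135.26554935]), array([446.02308273, 135.81000519]), array([86.7, 92.7])) [ 0.60520615 -0.03726602  0.01      ]
(array([225.2, 244.8]), array([224, 244,   4,   2,   5])) [224.66210233 246.46589282]
```

Tilt measures about 29.9°, against 28.6° needed, and swivel is within 0.5°. A small correction is worthwhile, so I'll regrip and lower the handle by about 2 mm.

jog_arm --commands '[{"x": 0.03,"y": 0.1,"z": 0,"wx": 0,"wy": 0,"wz": 0,"jaw": 0.1},{"x": 0.07,"y": 0.25,"z": 0,"wx": 0,"wy": 0,"wz": 0,"jaw": 0.1},{"x": 0.11,"y": 0.4,"z": 0,"wx": 0,"wy": 0,"wz": 0,"jaw": 0.1},{"x": 0.15,"y": 0.55,"z": 0,"wx": 0,"wy": 0,"wz": 0,"jaw": 0.1},{"x": 0.18,"y": 0.66,"z": 0,"wx": 0,"wy": 0,"wz": 0,"jaw": 0.1},{"x": 0.2,"y": 0.72,"z": 0,"wx": 0,"wy": 0,"wz": 0,"jaw": 0.1},{"x": 0.2,"y": 0.72,"z": -0.08,"wx": 0,"wy": 0,"wz": 0,"jaw": 0.1},{"x": 0.2,"y": 0.72,"z": -0.18,"wx": 0,"wy": 0,"wz": 0,"jaw": 0.1},{"x": 0.2,"y": 0.72,"z": -0.27,"wx": 0,"wy": 0,"wz": 0,"jaw": 0.1},{"x": 0.2,"y": 0.72,"z": -0.325,"wx": 0,"wy": 0,"wz": 0,"jaw": 0.1}]'

```text
time: 23.4
eef_pos: [0.5472, 0.2971, 0.44]
eef_rot: [180.0, 0.2, 10.0]
wrist_force: [0.8, 0.2, -0.7]
gripper_width: 0.0516
grip_force: 0.0
```

jog_arm --commands '[{"x": 0,"y": 0,"z": 0,"wx": 0,"wy": 0,"wz": 0,"jaw": 0.1},{"x": 0,"y": 0,"z": 0,"wx": 0,"wy": 0,"wz": 0,"jaw": -0.2},{"x": 0,"y": 0,"z": 0,"wx": 0,"wy": 0,"wz": 0,"jaw": -0.5},{"x": 0,"y": 0,"z": 0,"wx": 0,"wy": 0,"wz": 0,"jaw": -0.9},{"x": 0,"y": 0,"z": 0,"wx": 0,"wy": 0,"wz": 0,"jaw": -0.9},{"x": 0,"y": 0,"z": 0,"wx": 0,"wy": 0,"wz": 0,"jaw": -0.9},{"x": 0,"y": 0,"z": 0,"wx": 0,"wy": 0,"wz": 0,"jaw": -0.9},{"x": 0,"y": 0,"z": 0,"wx": 0,"wy": 0,"wz": 0,"jaw": -0.9},{"x": 0,"y": 0,"z": 0,"wx": 0,"wy": 0,"wz": 0,"jaw": -0.9},{"x": 0,"y": 0,"z": 0,"wx": 0,"wy": 0,"wz": 0,"jaw": -0.9}]' --squeeze 30

```text
time: 24.65
eef_pos: [0.5476, 0.298, 0.4427]
eef_rot: [180.0, -0.0, 10.1]
wrist_force: [0.7, -2.9, 0.3]
gripper_width: 0.0111
grip_force: 30.0
```

jog_arm --commands '[{"x": 0,"y": 0.002,"z": -0.003,"wx": 0,"wy": 0,"wz": 0,"jaw": -0.9},{"x": 0,"y": 0.004,"z": -0.005,"wx": 0,"wy": 0,"wz": 0,"jaw": -0.9},{"x": -0.001,"y": 0.006,"z": -0.007,"wx": 0,"wy": 0,"wz": 0,"jaw": -0.9},{"x": -0.001,"y": 0.008,"z": -0.009,"wx": 0,"wy": 0,"wz": 0,"jaw": -0.9},{"x": -0.001,"y": 0.008,"z": -0.009,"wx": 0,"wy": 0,"wz": 0,"jaw": -0.9},{"x": -0.001,"y": 0.008,"z": -0.009,"wx": 0,"wy": 0,"wz": 0,"jaw": -0.9},{"x": -0.001,"y": 0.008,"z": -0.009,"wx": 0,"wy": 0,"wz": 0,"jaw": -0.9},{"x": -0.001,"y": 0.008,"z": -0.009,"wx": 0,"wy": 0,"wz": 0,"jaw": -0.9},{"x": -0.001,"y": 0.008,"z": -0.009,"wx": 0,"wy": 0,"wz": 0,"jaw": -0.9},{"x": -0.001,"y": 0.008,"z": -0.009,"wx": 0,"wy": 0,"wz": 0,"jaw": -0.9}]'

```text
time: 25.9
eef_pos: [0.5473, 0.3001, 0.4404]
eef_rot: [180.0, -0.0, 10.1]
wrist_force: [0.1, -4.5, 1.6]
gripper_width: 0.0114
grip_force: 30.0
```

jog_arm --commands '[{"x": 0,"y": 0,"z": 0,"wx": 0,"wy": 0,"wz": 0,"jaw": -0.6},{"x": 0,"y": 0,"z": 0,"wx": 0,"wy": 0,"wz": 0,"jaw": -0.3},{"x": 0,"y": 0,"z": 0,"wx": 0,"wy": 0,"wz": 0,"jaw": 0.1},{"x": 0,"y": 0,"z": 0,"wx": 0,"wy": 0,"wz": 0,"jaw": 0.1},{"x": 0,"y": 0,"z": 0,"wx": 0,"wy": 0,"wz": 0,"jaw": 0.1},{"x": 0,"y": 0,"z": 0.05,"wx": 0,"wy": 0,"wz": 0,"jaw": 0.1},{"x": 0,"y": 0,"z": 0.12,"wx": 0,"wy": 0,"wz": 0,"jaw": 0.1},{"x": 0,"y": 0,"z": 0.2,"wx": 0,"wy": 0,"wz": 0,"jaw": 0.1},{"x": 0,"y": 0,"z": 0.25,"wx": 0,"wy": 0,"wz": 0,"jaw": 0.1},{"x": 0,"y": 0,"z": 0.25,"wx": 0,"wy": 0,"wz": 0,"jaw": 0.1}]'

```text
time: 27.15
eef_pos: [0.5473, 0.3002, 0.5049]
eef_rot: [-180.0, -0.2, 10.1]
wrist_force: [-0.2, 0.6, 0.6]
gripper_width: 0.0517
grip_force: 0.0
```

jog_arm --commands '[{"x": -0.02,"y": -0.06,"z": 0.08,"wx": 0,"wy": 0,"wz": 0,"jaw": 0.1},{"x": -0.05,"y": -0.18,"z": 0.08,"wx": 0,"wy": 0,"wz": 0,"jaw": 0.1},{"x": -0.09,"y": -0.32,"z": 0.08,"wx": 0,"wy": 0,"wz": 0,"jaw": 0.1},{"x": -0.13,"y": -0.48,"z": 0.08,"wx": 0,"wy": 0,"wz": 0,"jaw": 0.1},{"x": -0.17,"y": -0.62,"z": 0.08,"wx": 0,"wy": 0,"wz": 0,"jaw": 0.1},{"x": -0.2,"y": -0.72,"z": 0.08,"wx": 0,"wy": 0,"wz": 0,"jaw": 0.1},{"x": -0.2,"y": -0.72,"z": 0.08,"wx": 0,"wy": 0,"wz": 0,"jaw": 0.1},{"x": -0.2,"y": -0.72,"z": 0.08,"wx": 0,"wy": 0,"wz": 0,"jaw": 0.1},{"x": -0.2,"y": -0.72,"z": 0.08,"wx": 0,"wy": 0,"wz": 0,"jaw": 0.1},{"x": -0.2,"y": -0.72,"z": 0.08,"wx": 0,"wy": 0,"wz": 0,"jaw": 0.1}]'

```text
time: 28.4
eef_pos: [0.4974, 0.1208, 0.5228]
eef_rot: [-180.0, 0.0, 10.1]
wrist_force: [-0.1, -0.2, 0.2]
gripper_width: 0.0519
grip_force: 0.0
```

```bash
python3 m.py 12; python3 - <<'E'
from h import *
import pickle
b=pickle.load(open('w12.pkl','rb')); y=(20,120,90),(36,255,255)
r=blob(b,(0,180,120),(6,255,255),(190,100,260,170))[0]
# tilt from the red dot on the circle about the axis, and from the bar
A=np.array([.5607,.2205,.19]); n10=disc(b,(455,125,485,155)); N=wonz(b,*n10[1],.08); print('canister',N)
d=np.array([N[0],N[1],.045])-A; print('needed',np.degrees([np.arctan2(d[1],d[0]),np.arctan2(.145,np.hypot(*d[:2]))]))
p1=blob(b,*y,(70,105,108,111))[0]; p2=blob(b,*y,(70,180,108,186))[0]; q=wonz(b,*p2,.262)-wonz(b,*p1,.262); print('yaw',np.degrees(np.arctan2(q[1],q[0]))+90)
for t in(27,28,29,30,31):
    R=Ro.from_euler('ZY',np.radians([-80.8,t])); print(t,wproj(b,A+R.apply([0,0,.0335])),wproj(b,A+R.apply([-.105,0,.025])))
print(r,(p1+p2)/2)
E
```

```text
[0.49739228 0.12067687 0.52278653] [-1.79994781e+02  1.87719548e-02  1.01267565e+01]
red [0.5641 0.2044 0.2194] [227.5 133.5]
bar [0.5483 0.2993 0.2624] [ 91.5 143.4]
e1 [0.5898 0.3062 0.2624] [90.2 87. ]
e2 [0.5069 0.2924 0.2624] [ 96.  199.3]
lens [0.5743 0.1433 0.1473] [310.3 131.7]
neck [ 0.605 -0.041  0.08 ] [469.5 138.6]
red [([216, 126, 21, 20, 323], [226.2, 135.4])]
yel [([82, 79, 91, 130, 3762], [113.6, 141.8]), ([197, 419, 332, 35, 3683], [376.7, 441.2]), ([196, 357, 18, 59, 404], [202.2, 387.1])]
ora [([436, 118, 48, 43, 784], [453.5, 138.1])]
canister [ 0.60423199 -0.04180362  0.08      ]
needed [-80.57705879  28.60520176]
yaw -80.56458866060095
27 [225.90645209 134.59118025] [ 90.71665889 143.95840651]
28 [226.63911995 134.56506893] [ 90.96875381 143.96034565]
29 [227.36795351 134.53919946] [ 91.26596071 143.95776082]
30 [228.09265725 134.51357825] [ 91.6090459  143.95058553]
31 [228.81293879 134.48821126] [ 91.99877571 143.93875693]
[226.20433437 135.43034056] [ 90.5 145. ]
```

```bash
python3 -c "
from rig import job_done; print(job_done())"
```

```text
the job is handed in; nothing more can be done
None
```

The orange canister stands upright, within about 3 mm of the plate's middle by my measurements. The camera is aimed at the canister's middle, with swivel within about 0.5° and tilt within about 1°, and the gripper has let go and is clear. The job is handed in at about 28.5 s.

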